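Hold the side arm level over the lantern's yoke

ROBOT

A 6-joint arm with a two-finger parallel gripper is mounted at the origin on the work surface. World frame = base frame: x ahead of the robot, y to its left, z up, the work surface at z = 0. Lengths are in mm, angles in rad, forces in N, time in s.
With the tool pointing down it reaches from about 350 to 875 mm from the base axis. Payload 4.2 kg.
Tool frame: the origin (TCP) lies at the very end of the fingers, on their centre line; the grasp point (between the pads) lies arm.grip_depth behind it (arm.grip_depth is the distance from the TCP to the grasp point, in mm); x points along the fingers, y is the direction in which the jaws open and shut, and the axes are right-handed (so a half turn about x gives the same grasp; the last joint's range is limited). The gripper opens to 85 mm and grips with 20 to 120 N. Pads are 22 mm wide; open, the fingers measure 114 mm over their backs; the gripper's body (76 mm by 85 mm) begins 54 mm behind the grasp point. The pads swing forward as they close: fully open they stand 13 mm farther back than shut.
Start: joints at [1.452, 0.385, 0.008, 0, -1.194, -0.259], TCP at [230.515, 580.915, 191.312] pointing down, gripper open.
Joint ranges: [-3.14, 3.14], [-1.21, 2.06], [-1.07, 1.41], [-3.16, 2.05], [-2.99, -0.16], [-3.1, 3.1]. Speed limits (rad/s): [2.79, 2.79, 3.14, 3.14, 3.14, 3.14].

INTERFACE

Orientations are given as a unit quaternion [x, y, z, w].
In Python, from bench import arm, get_image, models gives the robot as it stands.
- The arm moves only by the tool arm_command, never from a script. Its argument "rows" is a list of rows, each an object of numbers: "dx", "dy", "dz": the shift along the tool's x, y, z in m; "wx", "wy", "wz": the turn, a rotation vector about the tool's x, y, z in degrees; "gripper": the closure, from -1 (fully open) to 1 (shut). A call has exactly 8 rows; each row is the pose to reach, as a shift and turn from the pose measured when the call began, along the tool's axes at that moment; what a row does not reach only later rows make up. A row lasts 1/10 s, in which the tool goes at most 50 mm and 8.59 degrees, less where a joint would pass 70% of its speed; a pose out of reach is approached as far as the arm can. A call with a gripper value outside its range is refused whole. The fingers move at their own pace and stop on an object; the grip force is fixed at half the most. Time passes only in rows, so rows that repeat a pose let the fingers close, or fill a call up. It gives the time, the measured TCP pose, the force and the opening at its end, in the units of the state.
- arm.read_state(): the state, without advancing time (a new reading comes with each control period).
- get_image(name): name is "side" or "top"; returns a dict with "img" (420x560x3 uint8, red, green, blue), "K" (3x3 intrinsics, pixels), "rvec" (rotation vector, rad) and "tvec" (3), from world to camera coordinates, as OpenCV has them. Camera axes: x right, y down, z forward; pixel columns grow to the right and rows downward; lengths in mm; the calibration is good to about 2 mm. A picture is of the moment at which its call begins. There is no depth.
- arm.job_done(): hands the job in, once; it reports no verdict.
Trained networks look in the newest picture that a camera, given by its name, has taken for a name from the list of things; names that differ only in an ending like _2 or _b are one class to them, and where a whole thing is asked for, a point or a joint stands for the part that bears it (a point fixed in the world has none). Each returns a list of dicts, best first, with "conf" (0 to 1); they miss things now and then, are a little off and sometimes report something else, mostly with a low value. They report only what shows in the picture. A call takes as long as a camera call.
- models.cut_out(camera, query): "mask" (420x560 bool, what is visible of it) and "extent" ([left, top, right, bottom] in pixels, round what is visible of it).
The state is a dict: "clock": time; "joints": joint angles; "joint_vel": joint speeds; "joint_efforts": joint torques, N m; "position": TCP position; "ee_rot": TCP orientation; "contact_force": force on the tool from outside, world axes, zero at the start; "wrist_torque": the same for the moment, N m; "gripper_width": finger opening in mm.
Only numpy, scipy, OpenCV 4.12 (cv2) and the standard library are available. Lean on these libraries where they do the work, as an engineer would, in place of code of your own. Each camera call takes 0.05 s, during which the arm holds its last target.

TASK

Get the small black stage lantern ready for its side arm: swing its yoke up until it stands straight up over the lamp, then pick up the side arm by its balance point and hold it level, with the bolt hole under its tee right over the hole in the middle of the yoke's crossbar and about 40 mm above it. Finish while still holding the side arm there, gripped at its balance point, steady and not touching the lantern, so that I can run the bolt in from below. Do not knock the lantern with it, and leave the other things on the bench where they are.

Things in the scene. Friction and masses are not known exactly. Their poses are not given: they have to be found in the camera images.
- side_arm: rigid side arm, 0.6-0.9 kg: bright tube 27 mm thick, heavy 50 mm thick hook clamp on one end, dark tee near the other; lies flat, tube axis 25 mm above the bench. Origin = balance point: on the tube axis, 60 mm from the clamp's socket mouth. x along the tube to the tee, z up. From it: hook end x -166, y +39; wing screw y -89; tee centre x +190; tube end x +244 mm. Tube bare from x -60 to +165
- tee_hole (a point): bolt hole in the round boss under the dark tee (40 mm across, 50 mm long), centre of its lower face, which rests on the bench at the start: 190 mm along the tube from the balance point, 25 mm below the tube axis. Axes as the side arm's. A T-handle stands on top of the tee, 46 mm above the tube axis
- lantern: small black LED stage lantern, a cylinder 184 mm across and 115 mm high, standing lens down on the bench; it does not move. Origin at the centre of its underside, z up. The yoke turns about the lantern's own x axis direction, 80 mm above the bench, through the lantern's centre line; tilt knobs on that axis reach x = +-123 mm
- yoke (a joint): lean of the yoke, rad: 0 = upright over the lamp, positive = leaning to the lantern's own -y side; stops at +-1.2. A black U of steel strap 30 mm wide, 5 mm thick: legs at x = +-100 mm and a crossbar 204 mm long, its top face 150 mm from the pivot axis, its 30 mm width along the swing. Stiff pivots: it stays where it is left; takes about 3 to 6 N at the crossbar to swing
- yoke_hole (a point): centre of the bolt hole (bright washer around it) in the middle of the crossbar, on its outer (top) face, 150 mm from the pivot axis, so 230 mm above the bench when the yoke is upright
- wrench: steel spanner, 200 mm long, lying on the bench, to be left alone; origin under its middle
- tape_roll: roll of black cloth tape, 120 mm across, 48 mm high, to be left alone; origin under its centre
- tape_measure: yellow pocket tape measure, 70 x 45 x 64 mm, to be left alone; origin under its centre
- gel_frame: black colour-filter frame 160 mm square and 4 mm thick with amber filter, lying flat, to be left alone; origin under its centre
- bolt: steel bolt with washer, standing on its head, 65 mm high and 25 mm across, to be left alone; origin under its centre

How it is judged:
By the outcome, as a careful person would: the job done as asked, in the order asked, and still so for the second after the job is handed in, while the arm keeps its last pose, push and grip.
It also fails if it takes over 61 s, if anything falls off the work surface, if the arm or the gripper's body presses on something with over 40 N, if the wrist force passes 120 N, or if a joint passes its speed limit or range.

## Working session

There is one attempt and no reset: what is moved stays moved. The work goes in short steps, Python scripts to look and compute and a tool call to move; the robot and the scene stay as the last step left them, time stands still between calls to the robot, and variables do not carry over. Pictures are saved under pics/ and viewed, and the job is handed in when it is done.

Besides the shell and the picture viewer there is one more tool, called after "Call:" by a JSON object that holds its "api" and its "payload", one argument or row to a line. arm_command: Moves the arm, as the interface text tells. Its arguments: {"type":"object","properties":{"rows":{"type":"array"}},"required":["rows"]}

```bash
ls; mkdir -p pics
python3 - <<'E'
from bench import arm,get_image,models
import cv2,json
s=arm.read_state();print(s);print(arm.grip_depth)
for n in("side","top"):
    d=get_image(n);cv2.imwrite(f"pics/{n}0.png",d["img"][:,:,::-1]);print(n,d["K"],d["rvec"],d["tvec"])
E
```

```text
pics
{'clock': 0.0, 'joints': array([ 1.45160351e+00,  3.85557743e-01,  6.60675842e-03, -4.95721036e-04,
       -1.19396012e+00, -2.58590494e-01]), 'joint_vel': array([ 0.00185292,  0.00045282,  0.00049377,  0.0005749 , -0.00041634,
       -0.00013654]), 'joint_efforts': array([ 2.00638839e-03, -3.92291522e+01,  1.88404280e+01,  4.18596804e+00,
       -4.49829284e-03, -6.56410286e-07]), 'position': array([230.28340016, 580.31068471, 190.21396344]), 'ee_rot': array([-0.69440646,  0.13359436,  0.69462732,  0.13207993]), 'contact_force': array([-0.57178006,  0.61811187, -0.01269598]), 'wrist_torque': array([-0.03342433, -0.04231419,  0.01318612]), 'gripper_width': 85.62248338678899}
18.700000000000003
side [[436.97940364   0.         278.35719447]
 [  0.         436.97940364 212.95317595]
 [  0.           0.           1.        ]] [ 0.19133941 -2.69085154  1.44615827] [573.86729682 171.75311944 826.15322901]
top [[402.36991611   0.         274.48348818]
 [  0.         402.36991611 208.11384701]
 [  0.           0.           1.        ]] [ 2.31827928 -1.83669361  0.21098324] [-95.72880749 603.64112916 779.88193487]
```

View pics/side0.png

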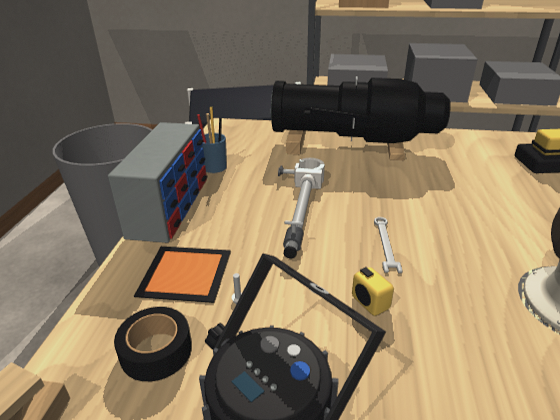

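View pics/top0.png

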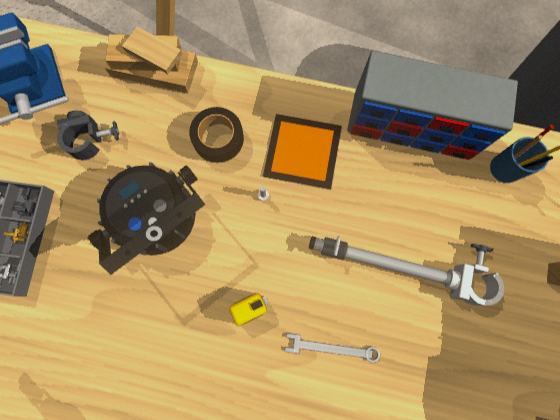

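The side picture shows the yoke leaning toward the side arm, with its washer at (320,288). In the top picture the lantern is near (150,210), the washer at (154,233), the tee at (335,247) and the clamp at (470,285).

```bash
cat > h.py <<'E'
from bench import arm,get_image,models
import cv2,numpy as np
from scipy.spatial.transform import Rotation as R
def proj(d,P):
    P=np.atleast_2d(np.array(P,float))
    return cv2.projectPoints(P,d["rvec"],d["tvec"],d["K"],None)[0][:,0]
def ray(d,uv):
    M=cv2.Rodrigues(d["rvec"])[0];c=-M.T@d["tvec"]
    v=M.T@np.linalg.inv(d["K"])@np.array([uv[0],uv[1],1.]);return c,v/np.linalg.norm(v)
def onz(d,uv,z):
    c,v=ray(d,uv);return c+v*(z-c[2])/v[2]
def tri(a,ua,b,ub):
    c1,v1=ray(a,ua);c2,v2=ray(b,ub)
    A=np.stack([v1,-v2],1);t=np.linalg.lstsq(A,c2-c1,rcond=None)[0]
    p,q=c1+v1*t[0],c2+v2*t[1];return (p+q)/2,np.linalg.norm(p-q)
E
python3 - <<'E'
from h import *
np.set_printoptions(precision=1,suppress=True)
D={n:get_image(n) for n in("top","side")}
for n,d in D.items():
    print(n,"cam",ray(d,(280,210))[0], "tcp px",proj(d,[230,580,191]))
    for q in["side_arm","tee_hole","lantern","yoke","yoke_hole","wrench","tape_roll","tape_measure","gel_frame","bolt"]:
        r=models.cut_out(n,q)
        for x in r[:2]:
            m=x["mask"];ys,xs=np.nonzero(m);c=(xs.mean(),ys.mean())
            print(n,q,round(x["conf"],2),x["extent"],m.sum(),"c",np.array(c),"z25:",onz(d,c,25))
    cv2.imwrite(f"pics/{n}_arm.png",d["img"])
    r=models.cut_out(n,"side_arm");np.save(n+"_arm.npy",r[0]["mask"]) if r else 0
    r=models.cut_out(n,"yoke");np.save(n+"_yoke.npy",r[0]["mask"]) if r else 0
print(tri(D["top"],(154,233),D["side"],(320,288)))
E
```

```text
top cam [423.6   2.7 895.7] tcp px [[-88.7 335.6]]
top side_arm 0.79 [307.7, 236.1, 504.7, 303.0] 3773 c [423.4 269.7] z25: [ 560.6 -295.1   25. ]
top side_arm 0.59 [98.2, 174.5, 204.7, 271.5] 2280 c [147.8 233. ] z25: [501.6 304.2  25. ]
top tee_hole 0.8 [308.6, 235.2, 501.2, 308.4] 3667 c [422.1 270. ] z25: [ 559.3 -292.4   25. ]
top tee_hole 0.37 [96.9, 172.5, 202.9, 277.2] 2358 c [147.1 233.6] z25: [499.9 305.3  25. ]
top lantern 0.9 [90.2, 160.4, 204.4, 276.0] 8253 c [144.6 213.9] z25: [540.9 323.9  25. ]
top yoke 0.86 [99.9, 173.0, 204.8, 276.7] 2285 c [147.1 233.8] z25: [499.4 305.1  25. ]
top yoke_hole 0.66 [100.9, 184.8, 207.6, 272.6] 2272 c [145.8 235.7] z25: [494.8 306.7  25. ]
top wrench 0.71 [282.6, 334.8, 378.6, 361.8] 987 c [329.8 348.5] z25: [ 357.1 -131.2   25. ]
top tape_roll 0.85 [188.5, 105.1, 245.3, 160.4] 1973 c [216.3 134.3] z25: [759.5 218.6  25. ]
top tape_roll 0.56 [309.8, 235.4, 503.4, 303.7] 3758 c [422.9 270. ] z25: [ 559.7 -294.1   25. ]
top tape_measure 0.56 [226.0, 293.1, 266.7, 326.4] 813 c [248.3 308.9] z25: [395.5  51.   25. ]
top gel_frame 0.96 [26
[... 617 characters left out ...]
[198.7, 257.0, 385.7, 420.0] 14423 c [276.4 363.6] z25: [548.4 232.3  25. ]
side wrench 0.94 [377.3, 223.1, 402.5, 270.7] 463 c [386.7 245.7] z25: [359.  -99.9  25. ]
side tape_roll 0.78 [113.4, 303.4, 191.5, 380.6] 4273 c [153.3 343.1] z25: [758.1 220.5  25. ]
side tape_measure 0.7 [112.4, 307.1, 189.2, 381.0] 4223 c [153.2 343.1] z25: [758.2 220.5  25. ]
side tape_measure 0.55 [348.9, 267.6, 395.4, 316.1] 1471 c [372.  290.5] z25: [394.1  44.2  25. ]
side gel_frame 0.81 [134.8, 243.5, 232.9, 299.4] 4158 c [184.4 273.5] z25: [763.2  45.4  25. ]
side bolt 0.45 [232.1, 270.0, 239.5, 304.2] 191 c [236.5 287.3] z25: [650.7  70.3  25. ]
(array([487.4, 234.2, 196.6]), np.float64(2.4042453089437))
```

Run:
```python
import cv2
t=cv2.imread("pics/top0.png");s=cv2.imread("pics/side0.png")
def c(i,x0,y0,x1,y1,k,n):cv2.imwrite("pics/"+n,cv2.resize(i[y0:y1,x0:x1],None,fx=k,fy=k,interpolation=cv2.INTER_CUBIC))
c(t,80,150,215,280,4,"z1.png");c(t,300,225,510,315,3.8,"z2.png");c(s,190,245,395,420,3.4,"z3.png");c(s,270,145,335,265,5,"z4.png")
```

```text
(no output)
```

View pics/z1.png

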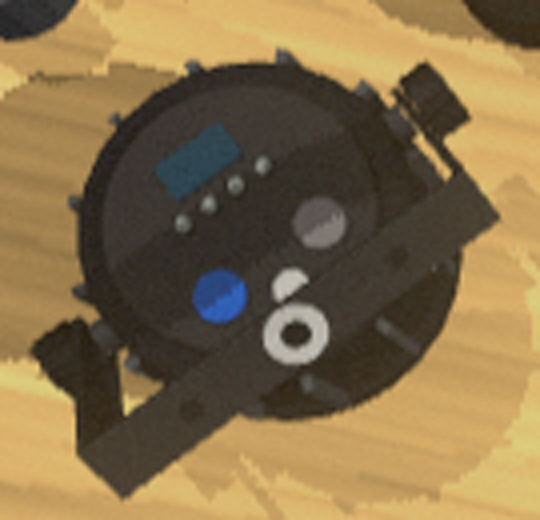

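View pics/z2.png

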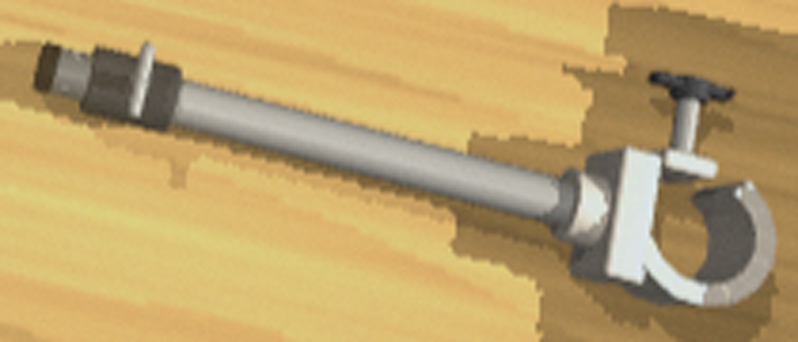

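View pics/z3.png

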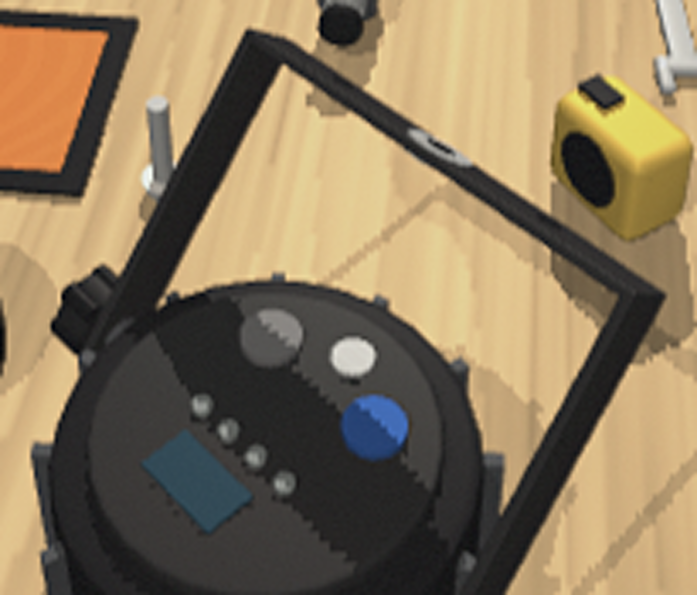

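View pics/z4.png

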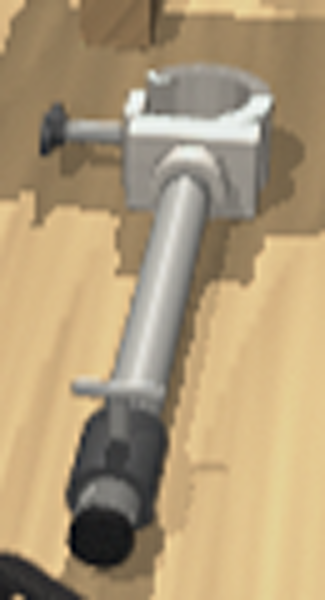

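```bash
cat > fit.py <<'E'
from h import *
from scipy.optimize import least_squares
np.set_printoptions(precision=2,suppress=True)
D={n:get_image(n) for n in("top","side")}
def yk(p,x,t,r):
    cx,cy,a,l=p; # u along crossbar, v lean dir
    u=np.array([np.cos(a),np.sin(a),0]);v=np.array([np.sin(a),-np.cos(a),0]);z=np.array([0,0,1.])
    return np.array([cx,cy,80])+u*x+v*(r*np.sin(l)+t*np.cos(l))+z*(r*np.cos(l)-t*np.sin(l))
# -y side = v for a
T=[((0,0,150),(154,233.5)),((-102,15,150),(111,274.2)),((-102,-15,150),(100,263)),((102,15,150),(204.9,203.7)),((102,-15,150),(194,192.5))]
S=[((0,0,150),(318.8,288.5)),((102,15,150),(262.9,253.8)),((-102,-15,150),(385.3,331.8))]
kT=[]
def res(p):
    o=[]
    for n,L in(("top",T),("side",S)):
        for q,uv in L:o+=list(proj(D[n],yk(p,*q))[0]-uv)
    # rim: leftmost/top px in top image
    th=np.linspace(0,2*np.pi,180);c=np.c_[p[0]+92*np.cos(th),p[1]+92*np.sin(th),np.full(180,105)]
    e=proj(D["top"],c);o+=[ (e[:,0].min()-99.7),(e[:,1].min()-165.7),(e[:,1].max()-254.5)]
    return o
r=least_squares(res,[550,290,-0.8,0.68],loss="soft_l1");print(r.x,np.array(res(r.x)))
np.save("lant.npy",r.x)
def sa(p,x,y,z):
    c,s=np.cos(p[2]),np.sin(p[2]);return np.array([p[0]+c*x-s*y,p[1]+s*x+c*y,25+z])
def res2(p):
    o=[]
    for n,q,uv in[("top",(244,0,0),(311.8,242.9)),("top",(-60,0,0),(447.4,277.5)),("side",(244,0,0),(290.2,252)),("side",(190,0,46),(294,222.2)),("top",(190,0,46),(338,245.5))]:
        o+=list(proj(D[n],sa(p,*q))[0]-uv)
    return o
r2=least_squares(res2,[560,-270,1.5],loss="soft_l1");print(r2.x,np.array(res2(r2.x)))
np.save("sa.npy",r2.x)
for n in D:
    im=D[n]["img"][:,:,::-1].copy()
    k=2;im=cv2.resize(im,None,fx=k,fy=k)
    def dr(P,c):
        e=proj(D[n],P)*k;cv2.polylines(im,[np.int32(e).reshape(-1,1,2)],False,c,1)
    p=r.x
    dr([yk(p,*q) for q in[(-102,15,150),(-102,-15,150),(102,-15,150),(102,15,150),(-102,15,150)]],(0,255,0))
    dr([yk(p,*q) for q in[(-102,0,0),(-102,0,150),(102,0,150),(102,0,0)]],(0,255,0))
    dr([yk(p,*q) for q in[(-123,0,0),(123,0,0)]],(255,255,0))
    th=np.linspace(0,2*np.pi,90)
    for z in(0,115):dr(np.c_[p[0]+92*np.cos(th),p[1]+92*np.sin(th),np.full(90,z)],(0,0,255))
    p=r2.x
    dr([sa(p,-60,0,0),sa(p,244,0,0)],(0,0,255));dr([sa(p,0,-30,0),sa(p,0,30,0)],(0,0,255))
    dr([sa(p,190,0,0),sa(p,190,0,46)],(0,255,0));dr([sa(p,-166,39,0),sa(p,-166,0,0),sa(p,-60,0,0)],(255,0,255));
    dr([sa(p,-100,0,0),sa(p,-100,-89,0)],(255,0,255))
    cv2.imwrite(f"pics/ov_{n}.png",im[:,:800] if n=="side0" else cv2.resize(im,(800,600)))
st=arm.read_state();print(R.from_quat(st["ee_rot"]).as_matrix(),st["clock"])
E
python3 fit.py
```

```text
[542.03 306.59  -0.65   0.65] [-0.73 -0.08 -0.09  2.57 -1.33  2.16 -0.28 -0.13  0.67 -1.45  0.45 -2.22
 10.25  0.12 -6.8  -3.94 -5.03 -2.13 -2.04]
[ 557.47 -290.73    1.55] [-1.37 -0.19  1.56  0.11 -0.17  1.2  -0.3  -1.24 -0.05  0.5 ]
[[-0.   -0.37 -0.93]
 [-0.   -0.93  0.37]
 [-1.    0.    0.  ]] 1.5
```

View pics/ov_top.png

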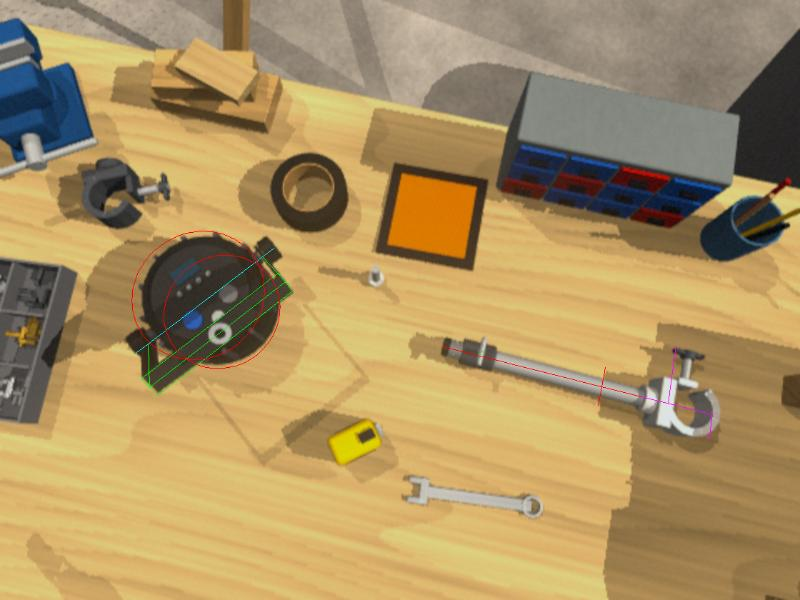

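View pics/ov_side.png

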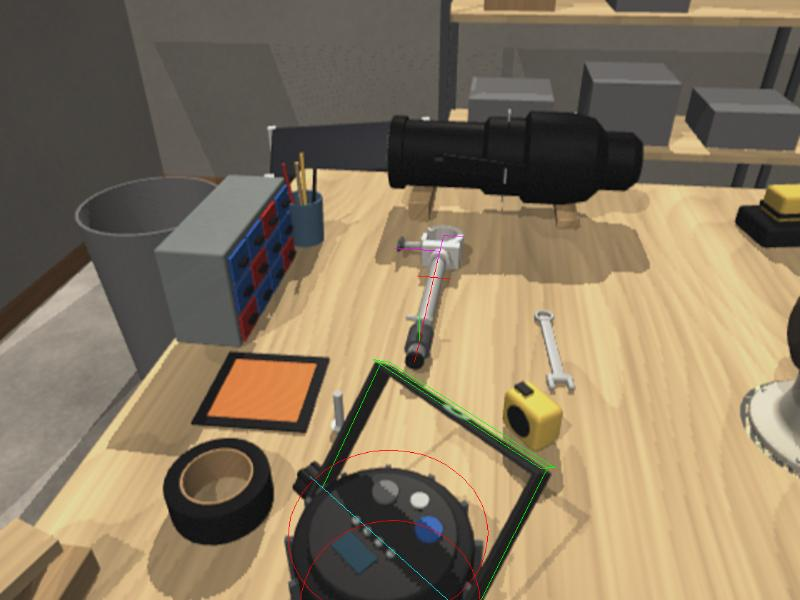

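```bash
python3 - <<'E'
s=open("fit.py").read()
s=s.replace(',((102,15,150),(262.9,253.8)),((-102,-15,150),(385.3,331.8))]',',((123,0,0),(210,337.6))]').replace("kT=[]","T+=[((123,0,0),(192.5,172.5)),((-123,0,0),(91.8,242))]")
s=s.replace('e=proj(D["top"],c);o+=[ (e[:,0].min()-99.7),(e[:,1].min()-165.7),(e[:,1].max()-254.5)]','')
s=s.replace("92*","86*")
open("fit.py","w").write(s)
E
python3 fit.py
```

```text
[549.79 313.58  -0.66   0.72] [-0.25 -0.51  0.12  0.72 -0.75  0.78  0.06  0.35  1.57 -0.65 -2.33 -2.36
  0.66  0.02 -0.97  2.1   2.03 -1.65]
[ 557.47 -290.73    1.55] [-1.37 -0.19  1.56  0.11 -0.17  1.2  -0.3  -1.24 -0.05  0.5 ]
[[ 0.   -0.37 -0.93]
 [ 0.   -0.93  0.37]
 [-1.   -0.    0.  ]] 1.6
```

View pics/ov_top.png

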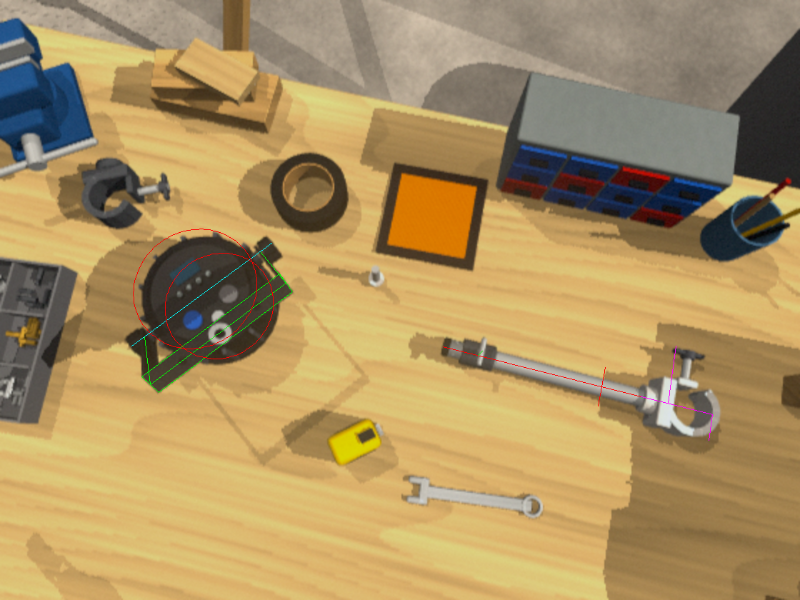

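View pics/ov_side.png

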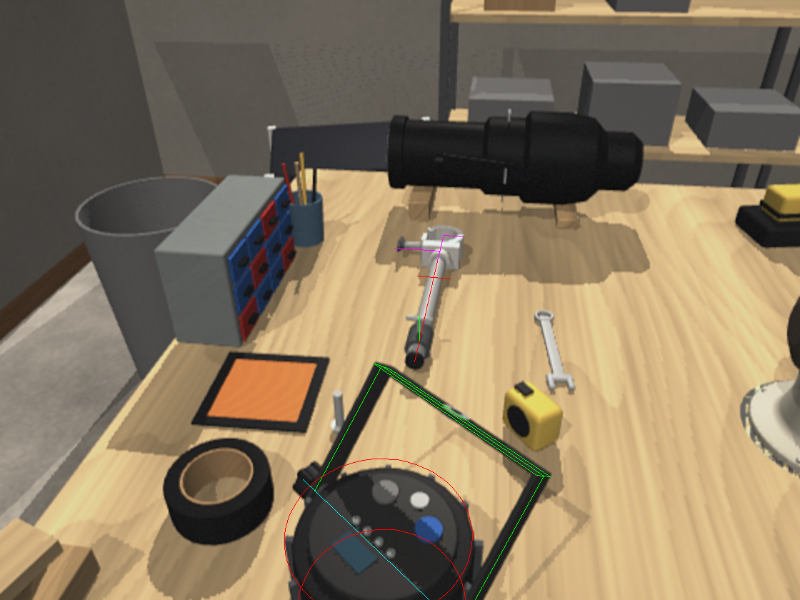

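```bash
cat > c.py <<'E'
from h import *
from scipy.optimize import least_squares
np.set_printoptions(precision=1,suppress=True)
d=get_image("top");s=get_image("side")
pt=np.array([(80,215),(92,160),(130,103),(200,70),(270,63),(340,82)])/4+[80,150]
ps=np.array([(92,370),(130,325),(200,290),(280,281),(350,290),(420,325),(465,380)])/3.4+[190,245]
for z in (80,95,105,115):
    for nm,dd,p in(("top",d,pt),("side",s,ps)):
        P=np.array([onz(dd,q,z)[:2] for q in p])
        A=np.c_[2*P,np.ones(len(P))];x=np.linalg.lstsq(A,(P**2).sum(1),rcond=None)[0]
        print(z,nm,x[:2],np.sqrt(x[2]+x[0]**2+x[1]**2))
E
python3 c.py
```

```text
80 top [553.1 319.5] 84.44087226740359
80 side [547.1 294.4] 87.68029040784958
95 top [550.7 313.7] 82.88812246883964
95 side [545.  305.1] 85.17698699571014
105 top [549.1 309.8] 81.8529559364664
105 side [543.6 312.3] 83.50811805435269
115 top [547.5 305.9] 80.81778940408107
115 side [542.1 319.5] 81.83924911303865
```

```bash
cat > go.py <<'E'
from h import *
np.set_printoptions(precision=4,suppress=True)
def go(p,ang=None,st=None):
    """tool-frame shift (m) & rotvec(deg) to TCP p (mm), tool down with jaw axis y at world angle ang (deg)"""
    st=st or arm.read_state();Q=R.from_quat(st["ee_rot"]).as_matrix()
    d=Q.T@(np.array(p)-st["position"])/1000
    if ang is None: w=np.zeros(3)
    else:
        a=np.radians(ang);y=np.array([np.cos(a),np.sin(a),0]);x=np.array([0,0,-1.]);G=np.c_[x,y,np.cross(x,y)]
        w=np.degrees(R.from_matrix(Q.T@G).as_rotvec())
    y=Q[:,1];print("t",round(st["clock"],2),"pos",st["position"],"yang",np.degrees(np.arctan2(y[1],y[0])),"w",st["gripper_width"],"F",st["contact_force"])
    print("d",d,"rot",w)
E
python3 -c "
from go import *
go([491,237.5,260],-127.8)"
```

```text
t 1.7 pos [230.5189 580.8958 191.3122] yang -111.6491063960526 w 85.63494749009384 F [-0.3277 -0.9854 -0.014 ]
d [-0.0687  0.2231 -0.3688] rot [16.1509 -0.0007 -0.0014]
```

Call:
{"api": "arm_command", "payload": {
  "rows": [
    {"dx":-0.04,"dy":0.01,"dz":-0.02,"wx":3,"gripper":-1},
    {"dx":-0.069,"dy":0.03,"dz":-0.05,"wx":6,"gripper":-1},
    {"dx":-0.069,"dy":0.055,"dz":-0.09,"wx":10,"gripper":-1},
    {"dx":-0.069,"dy":0.08,"dz":-0.13,"wx":16,"gripper":-1},
    {"dx":-0.069,"dy":0.105,"dz":-0.17,"wx":16.2,"gripper":-1},
    {"dx":-0.069,"dy":0.13,"dz":-0.21,"wx":16.2,"gripper":-1},
    {"dx":-0.069,"dy":0.155,"dz":-0.25,"wx":16.2,"gripper":-1},
    {"dx":-0.069,"dy":0.18,"dz":-0.29,"wx":16.2,"gripper":-1}
  ]
}}

```text
validation failed for argument at $.ro...
```

```bash
python3 -c "
from go import *
go([491,237.5,260],-127.8)"
```

```text
t 1.7 pos [230.5189 580.8958 191.3122] yang -111.6491063960526 w 85.63494749009384 F [-0.3277 -0.9854 -0.014 ]
d [-0.0687  0.2231 -0.3688] rot [16.1509 -0.0007 -0.0014]
```

Call:
{"api": "arm_command", "payload": {
  "rows": [
    {"dx":-0.04,"dy":0.01,"dz":-0.02,"wx":3,"wy":0,"wz":0,"gripper":-1},
    {"dx":-0.069,"dy":0.03,"dz":-0.05,"wx":6,"wy":0,"wz":0,"gripper":-1},
    {"dx":-0.069,"dy":0.055,"dz":-0.09,"wx":10,"wy":0,"wz":0,"gripper":-1},
    {"dx":-0.069,"dy":0.08,"dz":-0.13,"wx":16,"wy":0,"wz":0,"gripper":-1},
    {"dx":-0.069,"dy":0.105,"dz":-0.17,"wx":16.2,"wy":0,"wz":0,"gripper":-1},
    {"dx":-0.069,"dy":0.13,"dz":-0.21,"wx":16.2,"wy":0,"wz":0,"gripper":-1},
    {"dx":-0.069,"dy":0.155,"dz":-0.25,"wx":16.2,"wy":0,"wz":0,"gripper":-1},
    {"dx":-0.069,"dy":0.18,"dz":-0.29,"wx":16.2,"wy":0,"wz":0,"gripper":-1}
  ]
}}

```text
clock: 2.5
position: [434.5, 305.0, 260.7]
ee_rot: [0.669, -0.229, -0.669, -0.229]
contact_force: [1.3, -0.1, 0.0]
gripper_width: 85.5
```

```bash
python3 -c "
from go import *
go([491,237.5,260],-127.8)"
```

```text
t 2.5 pos [434.4653 304.9771 260.7076] yang -127.82131565723799 w 85.51099895101129 F [ 1.3377 -0.0772  0.0291]
d [ 0.0007  0.0186 -0.086 ] rot [-0.0213 -0.0046  0.0483]
```

Call:
{"api": "arm_command", "payload": {
  "rows": [
    {"dx":0,"dy":0.005,"dz":-0.03,"wx":0,"wy":0,"wz":0,"gripper":-1},
    {"dx":0,"dy":0.0185,"dz":-0.06,"wx":0,"wy":0,"wz":0,"gripper":-1},
    {"dx":0,"dy":0.0185,"dz":-0.086,"wx":0,"wy":0,"wz":0,"gripper":-1},
    {"dx":0,"dy":0.0185,"dz":-0.086,"wx":0,"wy":0,"wz":0,"gripper":-1},
    {"dx":0.005,"dy":0.0185,"dz":-0.086,"wx":0,"wy":0,"wz":0,"gripper":-1},
    {"dx":0.015,"dy":0.0185,"dz":-0.086,"wx":0,"wy":0,"wz":0,"gripper":-1},
    {"dx":0.025,"dy":0.0185,"dz":-0.086,"wx":0,"wy":0,"wz":0,"gripper":-1},
    {"dx":0.03,"dy":0.0185,"dz":-0.086,"wx":0,"wy":0,"wz":0,"gripper":-1}
  ]
}}

```text
clock: 3.3
position: [489.8, 237.8, 228.9]
ee_rot: [-0.669, 0.229, 0.67, 0.228]
contact_force: [1.3, -0.4, 0.4]
gripper_width: 85.1
```

```bash
python3 -c "
from go import *
for n in('top','side'):
    d=get_image(n);im=d['img'][:,:,::-1]
    im=im[140:300,60:240] if n=='top' else im[200:420,180:420]
    cv2.imwrite(f'pics/a_{n}.png',cv2.resize(im,None,fx=2.7,fy=2.7))
go([491,237.5,175],-127.8)"
```

```text
t 3.4 pos [490.1516 237.695  229.3118] yang -127.76516378177774 w 85.63403426368679 F [-1.1471 -0.0215  0.4246]
d [ 0.0543 -0.0005 -0.0008] rot [ 0.0348  0.0323 -0.0999]
```

View pics/a_top.png

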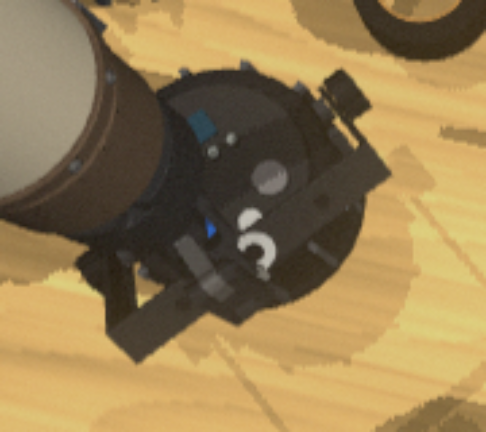

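View pics/a_side.png

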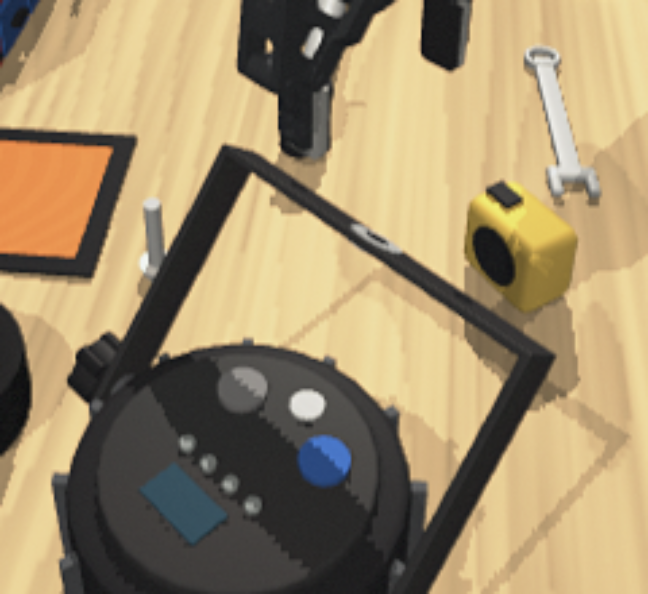

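Call:
{"api": "arm_command", "payload": {
  "rows": [
    {"dx":0.008,"dy":0,"dz":0,"wx":0,"wy":0,"wz":0,"gripper":-1},
    {"dx":0.016,"dy":0,"dz":0,"wx":0,"wy":0,"wz":0,"gripper":-1},
    {"dx":0.024,"dy":0,"dz":0,"wx":0,"wy":0,"wz":0,"gripper":-1},
    {"dx":0.032,"dy":0,"dz":0,"wx":0,"wy":0,"wz":0,"gripper":-1},
    {"dx":0.04,"dy":0,"dz":0,"wx":0,"wy":0,"wz":0,"gripper":-1},
    {"dx":0.048,"dy":0,"dz":0,"wx":0,"wy":0,"wz":0,"gripper":-1},
    {"dx":0.054,"dy":0,"dz":0,"wx":0,"wy":0,"wz":0,"gripper":-1},
    {"dx":0.054,"dy":0,"dz":0,"wx":0,"wy":0,"wz":0,"gripper":-1}
  ]
}}

```text
clock: 4.2
position: [489.6, 237.2, 174.2]
ee_rot: [-0.668, 0.23, 0.67, 0.228]
contact_force: [1.0, -0.5, 0.1]
gripper_width: 85.3
```

```bash
python3 -c "
from go import *
for n in('top','side'):
    d=get_image(n);im=d['img'][:,:,::-1]
    im=im[140:300,60:240] if n=='top' else im[200:420,180:420]
    cv2.imwrite(f'pics/b_{n}.png',cv2.resize(im,None,fx=2.7,fy=2.7))
go([547,310,208],-127.8)"
```

```text
t 4.3 pos [490.2423 237.6839 175.3766] yang -127.76070833232592 w 85.74913214201622 F [-0.2997  0.5334 -0.4837]
d [-0.0328 -0.0919 -0.0006] rot [ 0.0393  0.0184 -0.0952]
```

View pics/b_side.png

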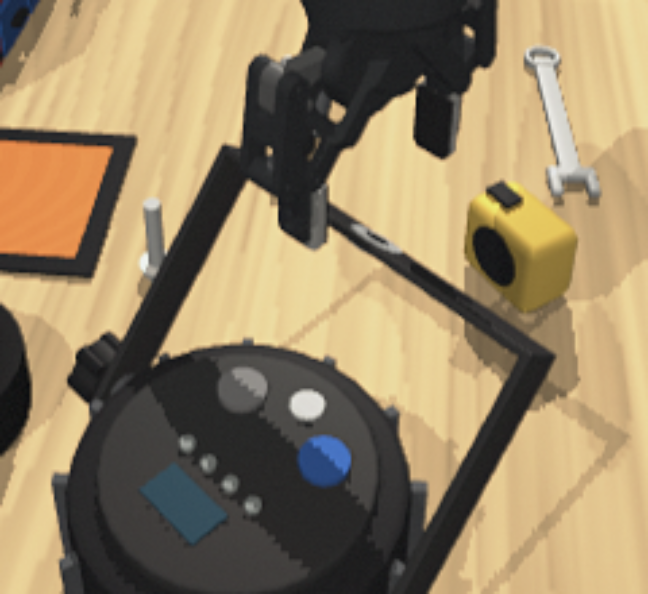

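Call:
{"api": "arm_command", "payload": {
  "rows": [
    {"dx":0,"dy":0,"dz":0,"wx":0,"wy":0,"wz":0,"gripper":-0.2},
    {"dx":0,"dy":0,"dz":0,"wx":0,"wy":0,"wz":0,"gripper":-0.2},
    {"dx":-0.004,"dy":-0.006,"dz":0,"wx":0,"wy":0,"wz":0,"gripper":-0.2},
    {"dx":-0.008,"dy":-0.0115,"dz":0,"wx":0,"wy":0,"wz":0,"gripper":-0.2},
    {"dx":-0.012,"dy":-0.017,"dz":0,"wx":0,"wy":0,"wz":0,"gripper":-0.2},
    {"dx":-0.015,"dy":-0.023,"dz":0,"wx":0,"wy":0,"wz":0,"gripper":-0.2},
    {"dx":-0.018,"dy":-0.029,"dz":0,"wx":0,"wy":0,"wz":0,"gripper":-0.2},
    {"dx":-0.021,"dy":-0.0345,"dz":0,"wx":0,"wy":0,"wz":0,"gripper":-0.2}
  ]
}}

```text
clock: 5.1
position: [511.8, 265.5, 196.5]
ee_rot: [-0.669, 0.229, 0.669, 0.228]
contact_force: [-0.1, 0.3, -0.3]
gripper_width: 51.0
```

```bash
python3 -c "
from go import *
for n in('top','side'):
    d=get_image(n);im=d['img'][:,:,::-1]
    im=im[140:300,60:240] if n=='top' else im[200:420,180:420]
    cv2.imwrite(f'pics/c_{n}.png',cv2.resize(im,None,fx=2.7,fy=2.7))
go([547,310,208],-127.8)"
```

```text
t 5.2 pos [512.0482 265.7371 196.6056] yang -127.74330148010188 w 51.060880241362824 F [-0.639   0.0636  0.361 ]
d [-0.0114 -0.0564 -0.0005] rot [ 0.0567  0.0019 -0.0506]
```

View pics/c_side.png

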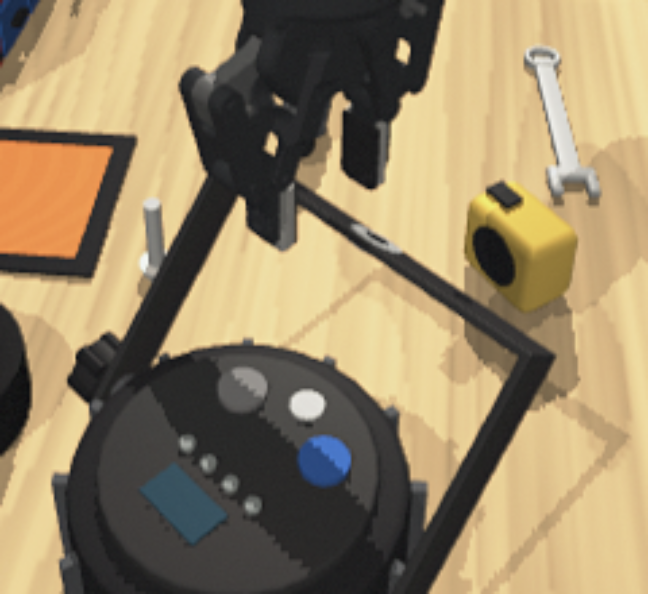

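```bash
python3 -c "
from go import *
s=get_image('side');t=get_image('top')
st=arm.read_state();p=st['position'];v=np.array([-.613,-.79,0])
for k in(-25.5,0,25.5):
  a=p+v*k;print(k,(proj(s,a)-[180,200])*2.7,(proj(t,a)-[60,140])*2.7)
"
```

```text
-25.5 [[283.2768 304.9187]] [[197.1949 178.1054]]
0 [[321.2482 277.3568]] [[219.2326 207.4691]]
25.5 [[357.3132 251.1786]] [[241.5452 237.1993]]
```

View pics/c_top.png

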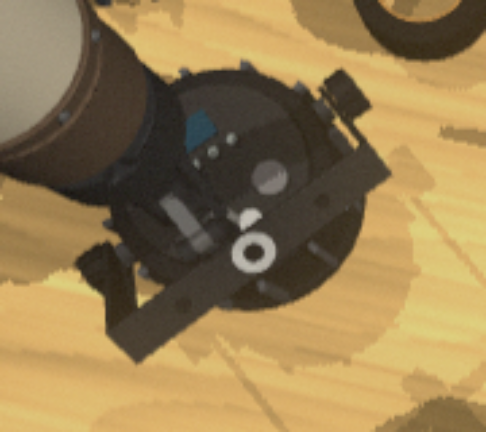

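```bash
python3 -c "
from go import *
t=get_image('top');s=get_image('side')
st=arm.read_state();p=st['position'];Q=R.from_quat(st['ee_rot']).as_matrix()
print(p,Q)
for n,d,(x0,y0,x1,y1) in(('top',t,(70,140,210,260)),('side',s,(210,130,390,330))):
  k=5 if n=='top' else 3
  im=cv2.resize(d['img'][y0:y1,x0:x1,::-1],None,fx=k,fy=k,interpolation=cv2.INTER_CUBIC)
  im=cv2.convertScaleAbs(im,alpha=2,beta=10)
  for back,c in((0,(0,0,255)),(18.7,(0,255,0)),(31,(255,0,0)),(73,(255,255,0))):
    pts=[(proj(d,p+Q@np.array([-back,y,0]))[0]-[x0,y0])*k for y in(-25.5,0,25.5)]
    cv2.polylines(im,[np.int32(pts).reshape(-1,1,2)],False,c,2)
  cv2.imwrite(f'pics/d_{n}.png',im)
"
```

```text
[511.1174 264.7685 196.0843] [[-0.0018 -0.6124 -0.7905]
 [-0.0015 -0.7905  0.6124]
 [-1.      0.0023  0.0005]]
```

View pics/d_top.png

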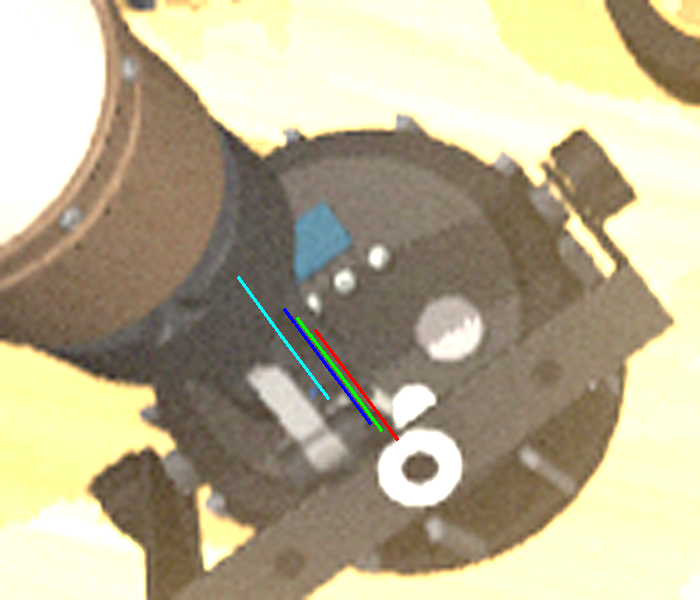

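View pics/d_side.png

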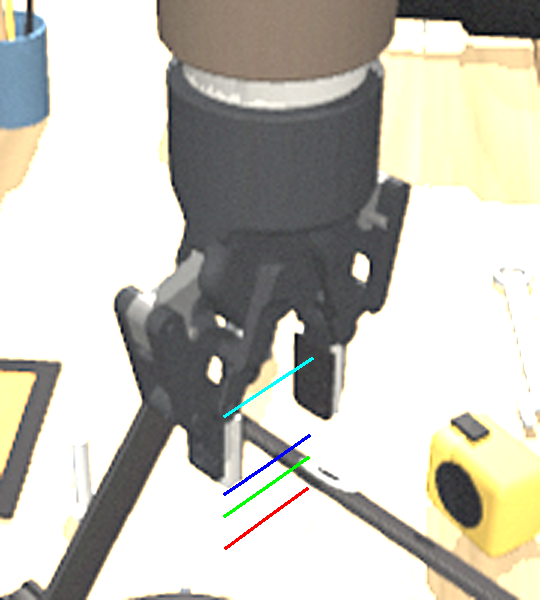

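The fingertips in the side picture sit about 38 mm above the projected TCP, and the yoke has not moved. I'll check where the closed fingertips appear at a clear spot.

Call:
{"api": "arm_command", "payload": {
  "rows": [
    {"dx":-0.03,"dy":0,"dz":0,"wx":0,"wy":0,"wz":0,"gripper":0},
    {"dx":-0.06,"dy":0,"dz":0,"wx":0,"wy":0,"wz":0,"gripper":1},
    {"dx":-0.06,"dy":0.04,"dz":0,"wx":0,"wy":0,"wz":0,"gripper":1},
    {"dx":-0.06,"dy":0.08,"dz":0,"wx":0,"wy":0,"wz":0,"gripper":1},
    {"dx":-0.06,"dy":0.12,"dz":0,"wx":0,"wy":0,"wz":0,"gripper":1},
    {"dx":-0.06,"dy":0.16,"dz":0,"wx":0,"wy":0,"wz":0,"gripper":1},
    {"dx":-0.06,"dy":0.18,"dz":-0.03,"wx":0,"wy":0,"wz":0,"gripper":1},
    {"dx":-0.06,"dy":0.18,"dz":-0.03,"wx":0,"wy":0,"wz":0,"gripper":1}
  ]
}}

```text
clock: 6.2
position: [424.2, 101.3, 257.1]
ee_rot: [-0.669, 0.23, 0.669, 0.229]
contact_force: [0.2, 1.0, 0.5]
gripper_width: -0.1
```

```bash
cat > look.py <<'E'
from go import *
import sys
def look(tag):
    t=get_image('top');s=get_image('side')
    st=arm.read_state();p=st['position'];Q=R.from_quat(st['ee_rot']).as_matrix()
    for n,d in(('top',t),('side',s)):
      u=proj(d,p)[0];x0,y0=int(np.clip(u[0]-80,0,400)),int(np.clip(u[1]-90,0,300));k=4
      im=cv2.resize(d['img'][y0:y0+145,x0:x0+160,::-1],None,fx=k,fy=k,interpolation=cv2.INTER_CUBIC)
      im=cv2.convertScaleAbs(im,alpha=1.6,beta=10)
      c=np.int32((u-[x0,y0])*k);cv2.drawMarker(im,[int(c[0]),int(c[1])],(0,0,255),0,20,1)
      print(n,x0,y0,u);cv2.imwrite(f'pics/{tag}_{n}.png',im)
    go(p)
if __name__=="__main__":look(sys.argv[1])
E
python3 look.py e
```

```text
top 131 195 [211.0407 285.108 ]
side 288 112 [368.8982 202.0794]
t 6.3 pos [424.5729 103.4887 256.6922] yang -127.86462373074068 w 0.06065134815726599 F [-0.2081  0.3607 -0.0282]
d [0. 0. 0.] rot [0. 0. 0.]
```

View pics/e_top.png

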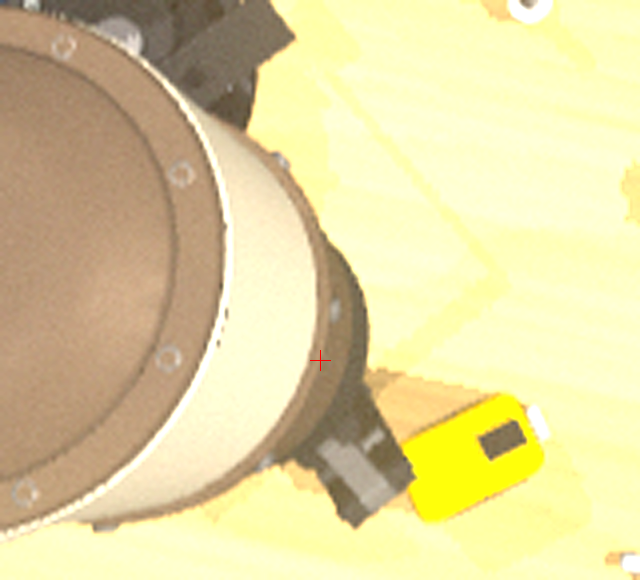

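View pics/e_side.png

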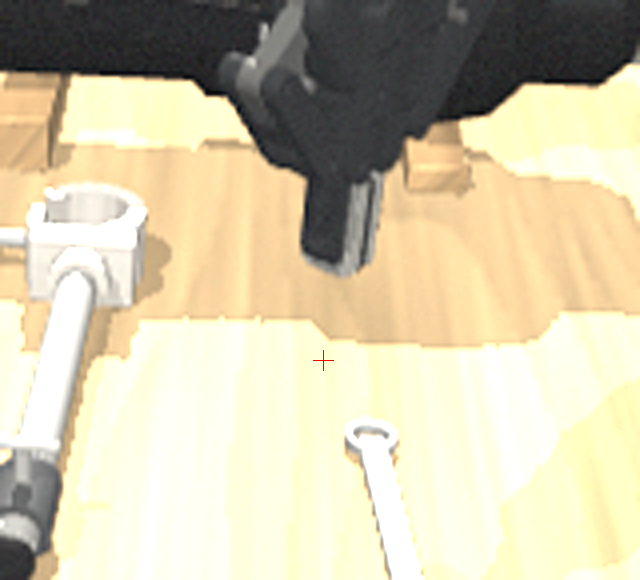

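```bash
python3 -c "
from go import *
go([480,-220,150],178.8)"
```

```text
t 6.3 pos [424.5729 103.4887 256.6922] yang -127.86462373074068 w 0.06065134815726599 F [-0.2081  0.3607 -0.0282]
d [ 0.1069  0.2212 -0.2424] rot [53.3353 -0.0182 -0.0963]
```

Call:
{"api": "arm_command", "payload": {
  "rows": [
    {"dx":0,"dy":0.025,"dz":-0.03,"wx":7,"wy":0,"wz":0,"gripper":1},
    {"dx":0,"dy":0.055,"dz":-0.06,"wx":14,"wy":0,"wz":0,"gripper":1},
    {"dx":0,"dy":0.085,"dz":-0.09,"wx":21,"wy":0,"wz":0,"gripper":1},
    {"dx":0,"dy":0.115,"dz":-0.125,"wx":28,"wy":0,"wz":0,"gripper":1},
    {"dx":0,"dy":0.145,"dz":-0.16,"wx":35,"wy":0,"wz":0,"gripper":1},
    {"dx":0.02,"dy":0.175,"dz":-0.195,"wx":42,"wy":0,"wz":0,"gripper":1},
    {"dx":0.06,"dy":0.21,"dz":-0.23,"wx":49,"wy":0,"wz":0,"gripper":1},
    {"dx":0.1,"dy":0.22,"dz":-0.242,"wx":53,"wy":0,"wz":0,"gripper":1}
  ]
}}

```text
clock: 7.1
position: [482.4, -218.5, 162.0]
ee_rot: [-0.497, 0.505, 0.494, 0.505]
contact_force: [0.5, 0.6, -0.0]
gripper_width: -0.0
```

```bash
python3 look.py f
```

```text
top 319 210 [399.4321 300.2079]
side 257 74 [337.5755 164.0238]
t 7.2 pos [ 476.3302 -216.765   154.6996] yang 178.84833403437773 w -0.2542115628960696 F [-0.1987  0.6371 -1.209 ]
d [0. 0. 0.] rot [0. 0. 0.]
```

View pics/f_top.png

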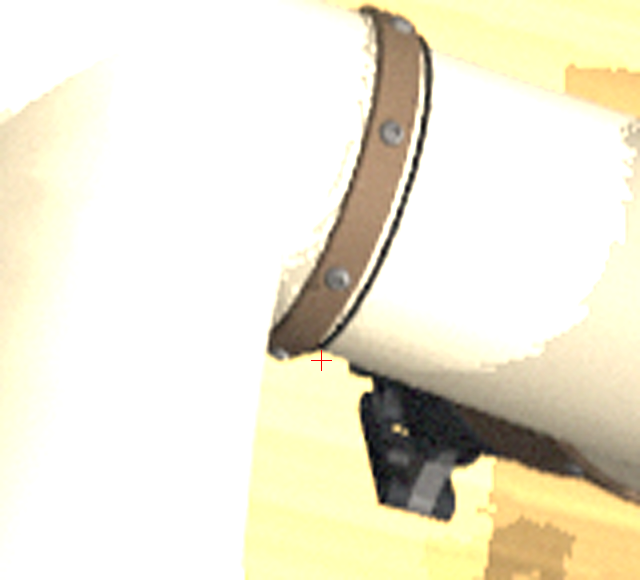

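View pics/f_side.png

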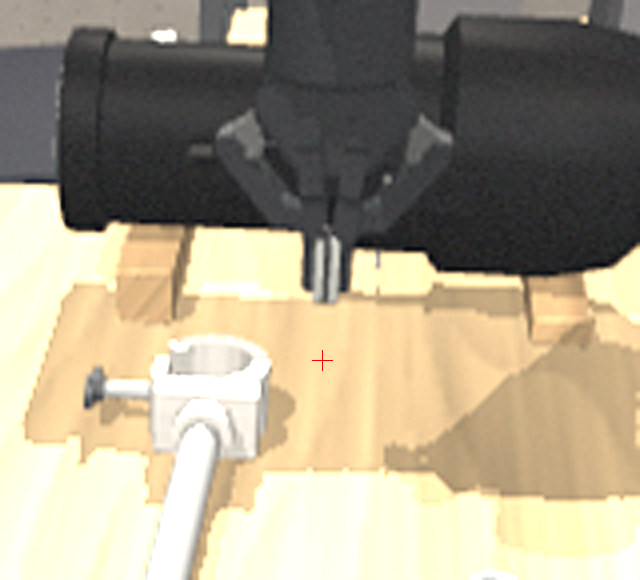

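```bash
python3 -c "
from go import *
from scipy.optimize import least_squares
t=get_image('top');s=get_image('side')
print(tri(t,(426.5,330),s,(364.5,108.5)))
obs=[((511.5,265,196.3),(304.7,280)),((424.6,103.5,256.7),(373.5,180)),((476.3,-216.8,154.7),(338.5,149.5))]
f=lambda o:np.concatenate([proj(s,np.array(p)+o)[0]-u for p,u in obs])
r=least_squares(f,[0,0,30]);print(r.x,r.fun)
for i in range(3):
  g=lambda o:proj(s,np.array(obs[i][0])+[o[0],0,o[1]])[0]-obs[i][1]
  print(least_squares(g,[0,30]).x)
  g=lambda o:proj(s,np.array(obs[i][0])+[o[0],o[1],0])[0]-obs[i][1]
  print(least_squares(g,[0,30]).x)
c,v=ray(t,(280,210));M=cv2.Rodrigues(t['rvec'])[0];print(M[2]); print(cv2.Rodrigues(s['rvec'])[0][2])
"
```

```text
(array([ 431.5583, -223.7598,  283.4143]), np.float64(5.373513139986458))
[ -4.186  -10.7273  30.949 ] [-1.3621 -0.5845  0.2318  0.6924  2.0286 -0.0226]
[-6.794  39.9002]
[ -3.3135 -43.9881]
[-2.7725 37.9482]
[ -8.961 -69.428]
[ 0.2308 35.6455]
[  0.5768 -76.3348]
[ 0.2191  0.0497 -0.9744]
[ 0.1299 -0.8243 -0.551 ]
```

The visible fingertips are about 37 mm above the reported TCP in all three views, with little xy offset. I'll use a TCP height 36 mm lower, which is safe at the yoke either way.

```bash
python3 -c "
from go import *
go([491,237.5,230],-127.8)"
```

```text
t 7.3 pos [ 480.1396 -216.2203  160.7559] yang 179.1750663154983 w -0.16955787184862567 F [-0.1078 -0.0729  0.9768]
d [-0.0698 -0.0041  0.4537] rot [-53.0247   0.0402  -0.2426]
```

Call:
{"api": "arm_command", "payload": {
  "rows": [
    {"dx":-0.05,"dy":0,"dz":0.02,"wx":-6,"wy":0,"wz":0,"gripper":-1},
    {"dx":-0.08,"dy":-0.003,"dz":0.06,"wx":-13,"wy":0,"wz":0,"gripper":-1},
    {"dx":-0.09,"dy":-0.004,"dz":0.11,"wx":-20,"wy":0,"wz":0,"gripper":-1},
    {"dx":-0.09,"dy":-0.004,"dz":0.16,"wx":-27,"wy":0,"wz":0,"gripper":-1},
    {"dx":-0.09,"dy":-0.004,"dz":0.21,"wx":-34,"wy":0,"wz":0,"gripper":-1},
    {"dx":-0.09,"dy":-0.004,"dz":0.26,"wx":-41,"wy":0,"wz":0,"gripper":-1},
    {"dx":-0.09,"dy":-0.004,"dz":0.31,"wx":-48,"wy":0,"wz":0,"gripper":-1},
    {"dx":-0.09,"dy":-0.004,"dz":0.36,"wx":-53,"wy":0,"wz":0,"gripper":-1}
  ]
}}

```text
clock: 8.1
position: [489.5, 144.4, 253.5]
ee_rot: [0.67, -0.226, -0.67, -0.227]
contact_force: [1.2, 0.6, 0.5]
gripper_width: 85.1
```

```bash
python3 -c "
from go import *
go([491,237.5,230],-127.8)"
```

```text
t 8.1 pos [489.5483 144.3854 253.5404] yang -127.36593399691087 w 85.12453037768155 F [1.1843 0.6326 0.4776]
d [ 0.0237 -0.0748  0.0554] rot [ 0.4341 -0.0098  0.1285]
```

Call:
{"api": "arm_command", "payload": {
  "rows": [
    {"dx":0,"dy":-0.03,"dz":0.02,"wx":0.4,"wy":0,"wz":0,"gripper":-1},
    {"dx":0,"dy":-0.06,"dz":0.04,"wx":0.4,"wy":0,"wz":0,"gripper":-1},
    {"dx":0,"dy":-0.075,"dz":0.055,"wx":0.4,"wy":0,"wz":0,"gripper":-1},
    {"dx":0,"dy":-0.075,"dz":0.055,"wx":0.4,"wy":0,"wz":0,"gripper":-1},
    {"dx":0.015,"dy":-0.075,"dz":0.055,"wx":0.4,"wy":0,"wz":0,"gripper":-1},
    {"dx":0.03,"dy":-0.075,"dz":0.055,"wx":0.4,"wy":0,"wz":0,"gripper":-1},
    {"dx":0.05,"dy":-0.075,"dz":0.055,"wx":0.4,"wy":0,"wz":0,"gripper":-1},
    {"dx":0.07,"dy":-0.075,"dz":0.055,"wx":0.4,"wy":0,"wz":0,"gripper":-1}
  ]
}}

```text
clock: 8.9
position: [491.7, 238.2, 185.4]
ee_rot: [0.67, -0.226, -0.668, -0.23]
contact_force: [-0.4, -0.5, 0.9]
gripper_width: 85.2
```

```bash
python3 -c "
from look import *
look('g')
go([491,237.5,139],-127.8)"
```

```text
top 74 143 [154.9963 233.2494]
side 236 206 [316.7636 296.506 ]
t 9.0 pos [489.8926 236.8693 182.8538] yang -127.71231996248035 w 85.30541564825701 F [-0.8283  0.0412  0.0652]
d [0. 0. 0.] rot [0. 0. 0.]
t 9.0 pos [489.8926 236.8693 182.8538] yang -127.71231996248035 w 85.30541564825701 F [-0.8283  0.0412  0.0652]
d [ 0.0439 -0.0012 -0.0005] rot [ 0.0877  0.0493 -0.032 ]
```

View pics/g_side.png

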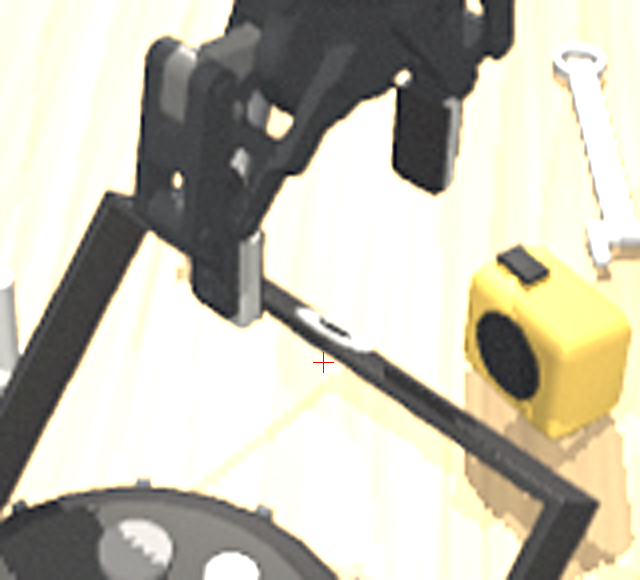

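Call:
{"api": "arm_command", "payload": {
  "rows": [
    {"dx":0.008,"dy":-0.001,"dz":0,"wx":0,"wy":0,"wz":0,"gripper":-1},
    {"dx":0.016,"dy":-0.001,"dz":0,"wx":0,"wy":0,"wz":0,"gripper":-1},
    {"dx":0.024,"dy":-0.001,"dz":0,"wx":0,"wy":0,"wz":0,"gripper":-1},
    {"dx":0.032,"dy":-0.001,"dz":0,"wx":0,"wy":0,"wz":0,"gripper":-1},
    {"dx":0.04,"dy":-0.001,"dz":0,"wx":0,"wy":0,"wz":0,"gripper":-1},
    {"dx":0.048,"dy":-0.001,"dz":0,"wx":0,"wy":0,"wz":0,"gripper":-1},
    {"dx":0.056,"dy":-0.001,"dz":0,"wx":0,"wy":0,"wz":0,"gripper":-1},
    {"dx":0.056,"dy":-0.001,"dz":0,"wx":0,"wy":0,"wz":0,"gripper":-1}
  ]
}}

```text
clock: 9.8
position: [489.7, 237.1, 125.3]
ee_rot: [-0.668, 0.23, 0.67, 0.228]
contact_force: [-0.6, -0.9, -0.2]
gripper_width: 85.2
```

```bash
python3 look.py h
```

```text
top 83 147 [163.0967 237.6052]
side 234 235 [314.8321 325.499 ]
t 9.9 pos [490.5455 237.6301 126.6983] yang -127.70528904912305 w 85.64774324540441 F [ 0.443  -0.1733 -0.6489]
d [0. 0. 0.] rot [0. 0. 0.]
```

View pics/h_side.png

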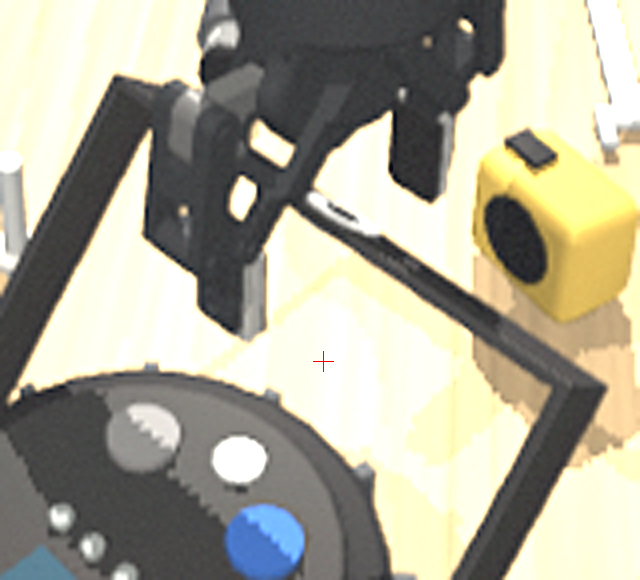

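View pics/h_top.png

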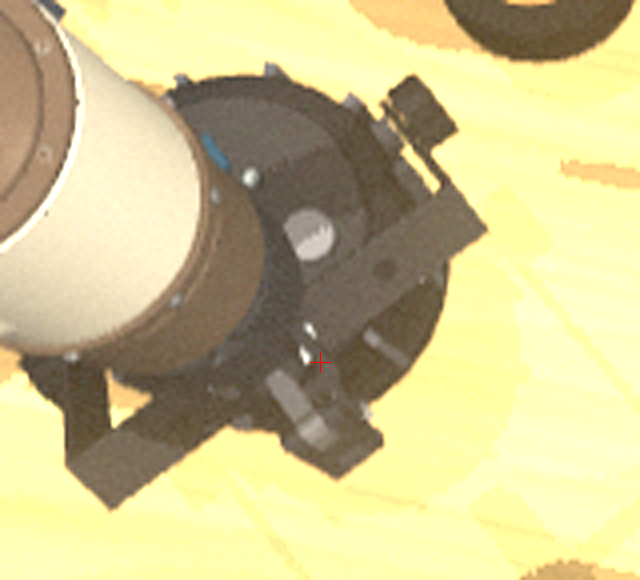

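```bash
python3 -c "
from go import *
s=get_image('side');st=arm.read_state();p=st['position'];v=np.array([-.613,-.79,0]);w=np.array([.79,-.613,0])
for z in(127,150,160,165,170,175,180,190,200):
  q=p.copy();q[2]=z
  print(z,[((proj(s,q+v*k)[0]-[234,235])*4).round() for k in(-42.7,42.7)])
"
```

```text
127 [array([239., 428.]), array([401., 300.])]
150 [array([239., 382.]), array([404., 255.])]
160 [array([239., 362.]), array([406., 235.])]
165 [array([240., 351.]), array([407., 225.])]
170 [array([240., 341.]), array([408., 214.])]
175 [array([240., 330.]), array([408., 204.])]
180 [array([240., 319.]), array([409., 194.])]
190 [array([240., 297.]), array([411., 172.])]
200 [array([240., 275.]), array([413., 151.])]
```

Call:
{"api": "arm_command", "payload": {
  "rows": [
    {"dx":0,"dy":0,"dz":0,"wx":0,"wy":0,"wz":0,"gripper":-0.2},
    {"dx":0,"dy":0,"dz":0,"wx":0,"wy":0,"wz":0,"gripper":-0.2},
    {"dx":-0.002,"dy":-0.006,"dz":0,"wx":0,"wy":0,"wz":0,"gripper":-0.2},
    {"dx":-0.005,"dy":-0.0115,"dz":0,"wx":0,"wy":0,"wz":0,"gripper":-0.2},
    {"dx":-0.008,"dy":-0.017,"dz":0,"wx":0,"wy":0,"wz":0,"gripper":-0.2},
    {"dx":-0.011,"dy":-0.023,"dz":0,"wx":0,"wy":0,"wz":0,"gripper":-0.2},
    {"dx":-0.014,"dy":-0.029,"dz":0,"wx":0,"wy":0,"wz":0,"gripper":-0.2},
    {"dx":-0.017,"dy":-0.0345,"dz":0,"wx":0,"wy":0,"wz":0,"gripper":-0.2}
  ]
}}

```text
clock: 10.75
position: [507.2, 258.7, 144.9]
ee_rot: [-0.666, 0.235, 0.672, 0.223]
contact_force: [-12.3, -14.4, 16.2]
gripper_width: 51.2
```

```bash
python3 -c "
from look import *
look('i')
go([547,310,165],-127.8)"
```

```text
top 71 134 [151.7812 224.2046]
side 220 237 [300.8145 327.0491]
t 10.85 pos [508.5818 260.1363 145.5606] yang -127.72808943818117 w 50.950326925409584 F [ -9.8353 -11.6922  11.1768]
d [0. 0. 0.] rot [0. 0. 0.]
t 10.85 pos [508.5818 260.1363 145.5606] yang -127.72808943818117 w 50.950326925409584 F [ -9.8353 -11.6922  11.1768]
d [-0.0203 -0.0627  0.0001] rot [ 0.0716  0.0388 -0.7987]
```

View pics/i_side.png

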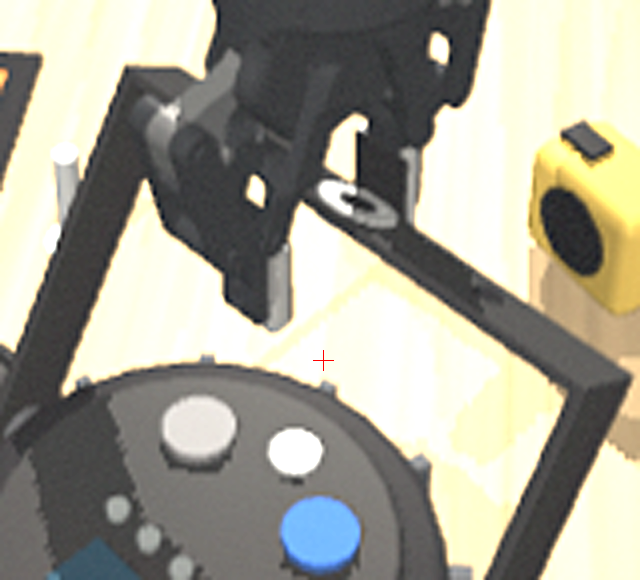

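Call:
{"api": "arm_command", "payload": {
  "rows": [
    {"dx":-0.003,"dy":-0.005,"dz":0,"wx":0,"wy":0,"wz":0,"gripper":-0.2},
    {"dx":-0.006,"dy":-0.01,"dz":0,"wx":0,"wy":0,"wz":0,"gripper":-0.2},
    {"dx":-0.009,"dy":-0.015,"dz":0,"wx":0,"wy":0,"wz":0,"gripper":-0.2},
    {"dx":-0.011,"dy":-0.02,"dz":0,"wx":0,"wy":0,"wz":0,"gripper":-0.2},
    {"dx":-0.013,"dy":-0.025,"dz":0,"wx":0,"wy":0,"wz":0,"gripper":-0.2},
    {"dx":-0.015,"dy":-0.03,"dz":0,"wx":0,"wy":0,"wz":0,"gripper":-0.2},
    {"dx":-0.017,"dy":-0.035,"dz":0,"wx":0,"wy":0,"wz":0,"gripper":-0.2},
    {"dx":-0.018,"dy":-0.04,"dz":0,"wx":0,"wy":0,"wz":0,"gripper":-0.2}
  ]
}}

```text
clock: 11.65
position: [532.3, 290.0, 164.4]
ee_rot: [-0.667, 0.235, 0.671, 0.222]
contact_force: [-4.4, -5.2, 6.1]
gripper_width: 51.0
```

```bash
python3 -c "
from look import *
look('j')
go([547,310,167],-127.8)"
```

```text
top 56 116 [136.9824 206.2025]
side 199 243 [279.8339 333.2199]
t 11.75 pos [532.9027 290.7584 164.061 ] yang -127.73161345662588 w 51.58532640845437 F [-3.3595 -4.2177  3.4054]
d [0. 0. 0.] rot [0. 0. 0.]
t 11.75 pos [532.9027 290.7584 164.061 ] yang -127.73161345662588 w 51.58532640845437 F [-3.3595 -4.2177  3.4054]
d [-0.0034 -0.0238  0.0006] rot [ 0.0684  0.0014 -0.9978]
```

View pics/j_side.png

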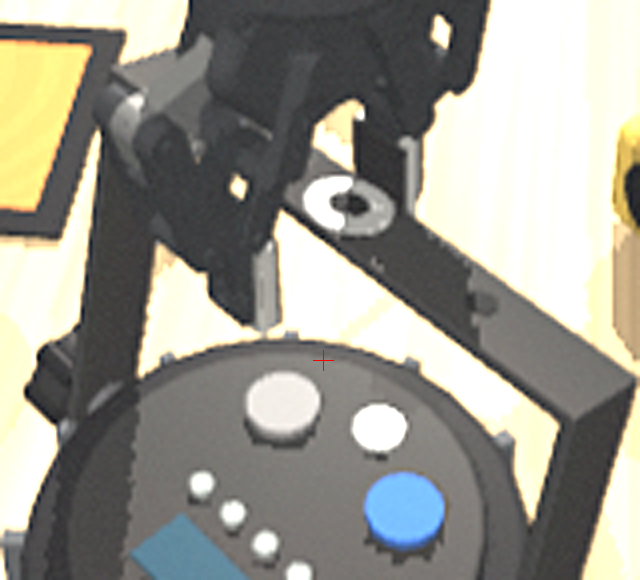

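Call:
{"api": "arm_command", "payload": {
  "rows": [
    {"dx":-0.001,"dy":-0.006,"dz":0,"wx":0,"wy":0,"wz":-0.5,"gripper":-0.2},
    {"dx":-0.002,"dy":-0.012,"dz":0,"wx":0,"wy":0,"wz":-1,"gripper":-0.2},
    {"dx":-0.003,"dy":-0.018,"dz":0,"wx":0,"wy":0,"wz":-1,"gripper":-0.2},
    {"dx":-0.003,"dy":-0.024,"dz":0,"wx":0,"wy":0,"wz":-1,"gripper":-0.2},
    {"dx":-0.003,"dy":-0.024,"dz":0,"wx":0,"wy":0,"wz":-1,"gripper":0.0},
    {"dx":-0.003,"dy":-0.024,"dz":0,"wx":0,"wy":0,"wz":-1,"gripper":0.1},
    {"dx":-0.003,"dy":-0.024,"dz":0,"wx":0,"wy":0,"wz":-1,"gripper":0.2},
    {"dx":-0.003,"dy":-0.024,"dz":0,"wx":0,"wy":0,"wz":-1,"gripper":0.24}
  ]
}}

```text
clock: 12.55
position: [547.4, 309.4, 166.8]
ee_rot: [-0.669, 0.229, 0.669, 0.229]
contact_force: [-2.9, -3.3, 3.1]
gripper_width: 32.4
```

```bash
python3 -c "
from look import *
look('k')
go([547,310,167],-127.8)
s=get_image('side')['img'][:,:,::-1];t=get_image('top')['img'][:,:,::-1]
cv2.imwrite('pics/k2.png',cv2.convertScaleAbs(cv2.resize(s[240:420,180:400],None,fx=3.6,fy=3.3),alpha=1.6))
"
```

```text
top 49 106 [129.2607 196.2029]
side 186 252 [266.1268 342.039 ]
t 12.65 pos [547.5613 309.5636 166.7925] yang -127.72984507454657 w 32.756997059705384 F [-3.1524 -3.489   2.6774]
d [0. 0. 0.] rot [0. 0. 0.]
t 12.65 pos [547.5613 309.5636 166.7925] yang -127.72984507454657 w 32.756997059705384 F [-3.1524 -3.489   2.6774]
d [-0.0002 -0.      0.0007] rot [ 0.0702 -0.0059 -0.0087]
```

View pics/k_side.png

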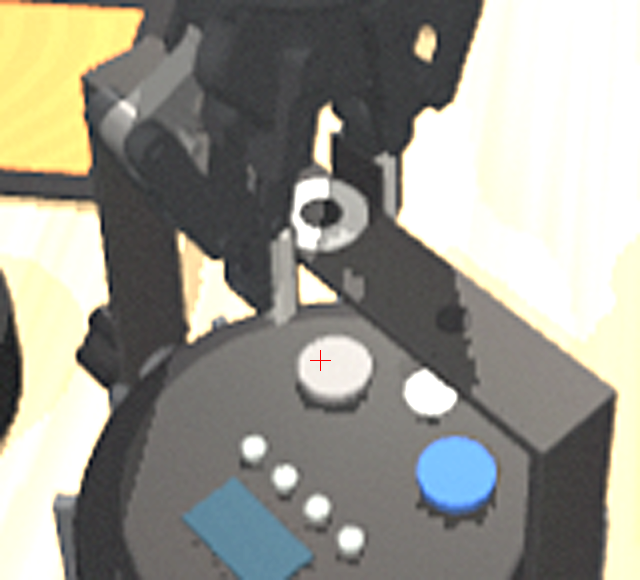

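View pics/k_top.png

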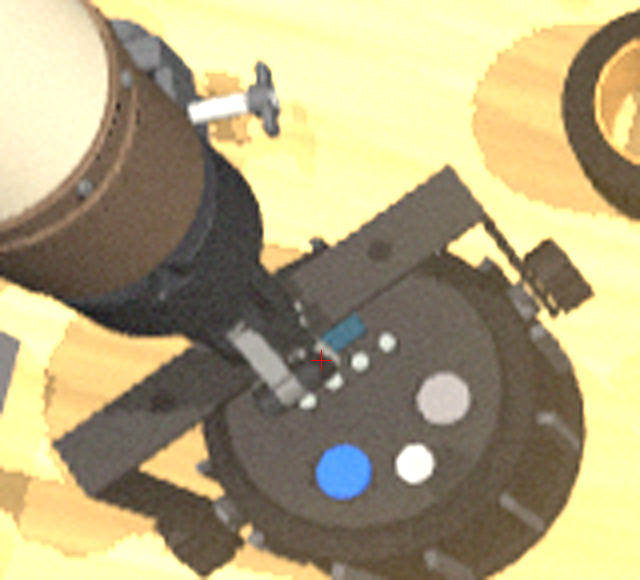

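Call:
{"api": "arm_command", "payload": {
  "rows": [
    {"dx":0,"dy":0,"dz":0,"wx":0,"wy":0,"wz":0,"gripper":-0.3},
    {"dx":0,"dy":0,"dz":0,"wx":0,"wy":0,"wz":0,"gripper":-0.6},
    {"dx":-0.01,"dy":0,"dz":0,"wx":0,"wy":0,"wz":0,"gripper":-0.6},
    {"dx":-0.03,"dy":0,"dz":0,"wx":0,"wy":0,"wz":0,"gripper":-0.6},
    {"dx":-0.06,"dy":0,"dz":0,"wx":0,"wy":0,"wz":0,"gripper":-0.6},
    {"dx":-0.09,"dy":0,"dz":-0.02,"wx":0,"wy":0,"wz":0,"gripper":-0.6},
    {"dx":-0.11,"dy":0.02,"dz":-0.06,"wx":0,"wy":0,"wz":0,"gripper":-0.6},
    {"dx":-0.11,"dy":0.06,"dz":-0.09,"wx":0,"wy":0,"wz":0,"gripper":-0.6}
  ]
}}

```text
clock: 13.55
position: [585.6, 208.4, 280.3]
ee_rot: [0.672, -0.226, -0.667, -0.23]
contact_force: [0.2, -0.6, -0.5]
gripper_width: 68.3
```

Call:
{"api": "arm_command", "payload": {
  "rows": [
    {"dx":0,"dy":0.04,"dz":-0.02,"wx":7,"wy":0,"wz":0,"gripper":-1},
    {"dx":0,"dy":0.08,"dz":-0.04,"wx":14,"wy":0,"wz":0,"gripper":-1},
    {"dx":0,"dy":0.12,"dz":-0.06,"wx":21,"wy":0,"wz":0,"gripper":-1},
    {"dx":0,"dy":0.16,"dz":-0.08,"wx":28,"wy":0,"wz":0,"gripper":-1},
    {"dx":0,"dy":0.2,"dz":-0.1,"wx":35,"wy":0,"wz":0,"gripper":-1},
    {"dx":0,"dy":0.24,"dz":-0.12,"wx":42,"wy":0,"wz":0,"gripper":-1},
    {"dx":0,"dy":0.28,"dz":-0.14,"wx":49,"wy":0,"wz":0,"gripper":-1},
    {"dx":0,"dy":0.28,"dz":-0.16,"wx":53,"wy":0,"wz":0,"gripper":-1}
  ]
}}

```text
clock: 14.35
position: [540.2, -114.2, 280.9]
ee_rot: [-0.498, 0.501, 0.494, 0.508]
contact_force: [0.5, 0.6, 0.3]
gripper_width: 85.5
```

```bash
python3 -c "
from go import *
t=get_image('top')['img'][:,:,::-1];s=get_image('side')['img'][:,:,::-1]
cv2.imwrite('pics/l_side.png',cv2.resize(s[250:420,190:390],None,fx=4,fy=3.5*4/3.5,interpolation=cv2.INTER_CUBIC)[:600])
cv2.imwrite('pics/l_top.png',cv2.resize(t[140:270,70:220],None,fx=4.5,fy=4.5,interpolation=cv2.INTER_CUBIC))
cv2.imwrite('pics/l_tops.png',t)
go([557.5,-290.7,200],178.8)"
```

```text
t 14.45 pos [ 542.8469 -112.8438  279.3751] yang 179.19541265854042 w 85.4395596117169 F [ 0.1899 -0.0633  0.0762]
d [ 0.0789 -0.0163 -0.1779] rot [0.3965 0.2084 0.5906]
```

View pics/l_side.png

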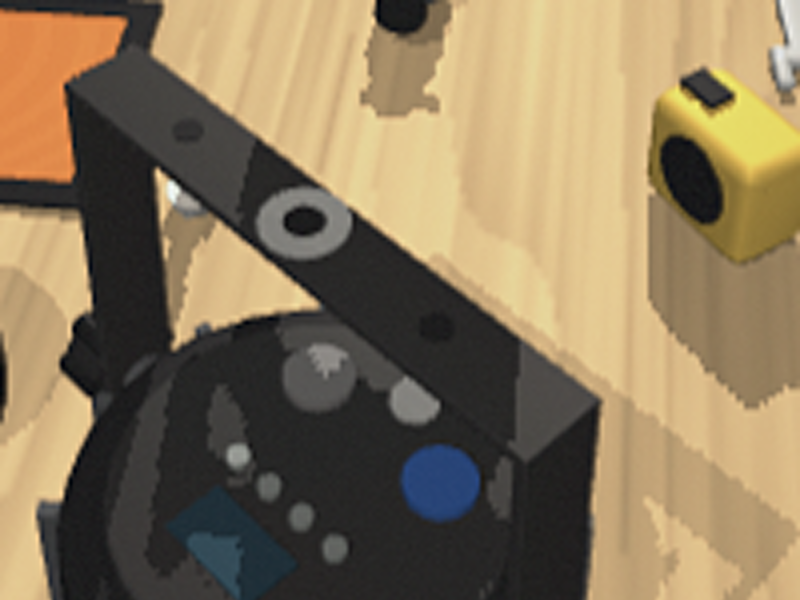

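View pics/l_top.png

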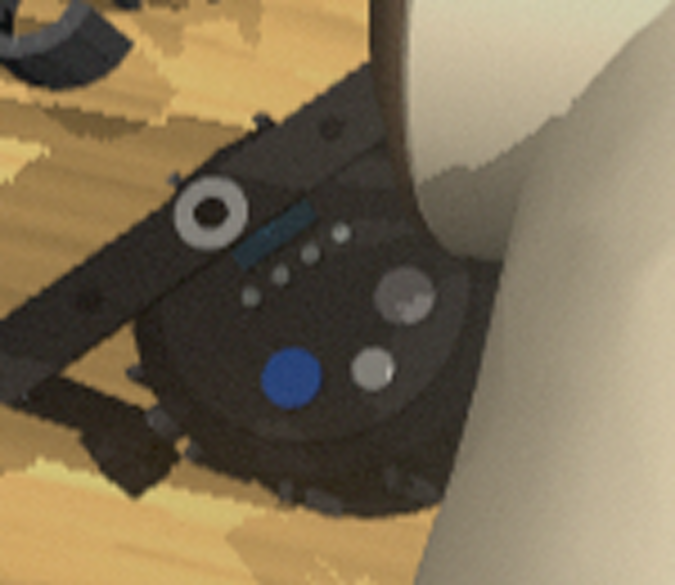

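```bash
cat > fit2.py <<'E'
from h import *
from scipy.optimize import least_squares
np.set_printoptions(precision=2,suppress=True)
t=get_image("top");s=get_image("side");D={"top":t,"side":s}
hs=(266.25,305.25);ht=(116.9,187.1)
print("tri",tri(t,ht,s,hs),onz(t,ht,230),onz(s,hs,230))
def yk(c,l,x,tt,r):
    cx,cy,a=c
    u=np.array([np.cos(a),np.sin(a),0]);v=np.array([np.sin(a),-np.cos(a),0]);z=np.array([0,0,1.])
    return np.array([cx,cy,80])+u*x+v*(r*np.sin(l)+tt*np.cos(l))+z*(r*np.cos(l)-tt*np.sin(l))
A=[("top",(0,0,150),(154,233.5)),("top",(-102,15,150),(111,274.2)),("top",(-102,-15,150),(100,263)),("top",(102,15,150),(204.9,203.7)),("top",(102,-15,150),(194,192.5)),("side",(0,0,150),(318.8,288.5)),
("side",(123,0,0),(210,337.6)),("top",(123,0,0),(192.5,172.5)),("top",(-123,0,0),(91.8,242))]
o4=lambda x,y:(x/4+190,y/4+250)
B=[("side",(0,0,150),hs),("top",(0,0,150),ht),("side",(102,-15,150),o4(65,86)),("side",(102,15,150),o4(140,44)),("side",(-102,15,150),o4(601,403)),("side",(-102,-15,150),o4(522,462)),("side",(102,-15,100),None)]
B=B[:-1]
def res(p):
    o=[]
    for L,l in((A,p[3]),(B,p[4])):
        for n,q,uv in L:o+=list(proj(D[n],yk(p[:3],l,*q))[0]-uv)
    return np.array(o)
r=least_squares(res,[547,310,-.66,.7,0],loss="soft_l1");print(r.x,r.fun.reshape(-1,2))
J=r.jac;print("sd",np.sqrt(np.diag(np.linalg.inv(J.T@J))))
p=r.x;im=cv2.resize(s["img"][250:420,190:390,::-1],None,fx=4,fy=4)
def dr(P,c):cv2.polylines(im,[np.int32((proj(s,P)-[190,250])*4).reshape(-1,1,2)],False,c,1)
for l,c in((p[4],(0,255,0)),(0,(0,0,255))):
    dr([yk(p[:3],l,*q) for q in[(-102,-15,150),(-102,15,150),(102,15,150),(102,-15,150),(-102,-15,150),(-102,-15,0)]],c)
    dr([yk(p[:3],l,*q) for q in[(-102,15,150),(-102,15,0)]],c);
    dr([yk(p[:3],l,*q) for q in[(102,-15,0),(102,-15,150)]],c);dr([yk(p[:3],l,*q) for q in[(102,15,0),(102,15,150)]],c);
cv2.imwrite("pics/m.png",im[:600])
E
python3 fit2.py
```

```text
tri (array([546.57, 308.31, 230.41]), np.float64(1.4372316260447364)) [547.38 308.57 230.  ] [545.92 308.04 230.  ]
[549.98 313.37  -0.67   0.72   0.04] [[-0.46 -0.34]
 [-0.38  0.58]
 [-1.17  0.57]
 [ 0.07  0.86]
 [ 1.66 -0.19]
 [-0.71  2.25]
 [ 2.44 -2.1 ]
 [-1.96 -2.09]
 [ 0.55 -0.4 ]
 [-0.47  0.5 ]
 [-0.29  0.55]
 [-1.03 -1.49]
 [-1.27 -0.52]
 [ 0.23 -0.91]
 [ 0.86  0.09]]
sd [1.25 1.65 0.01 0.02 0.01]
```

View pics/m.png

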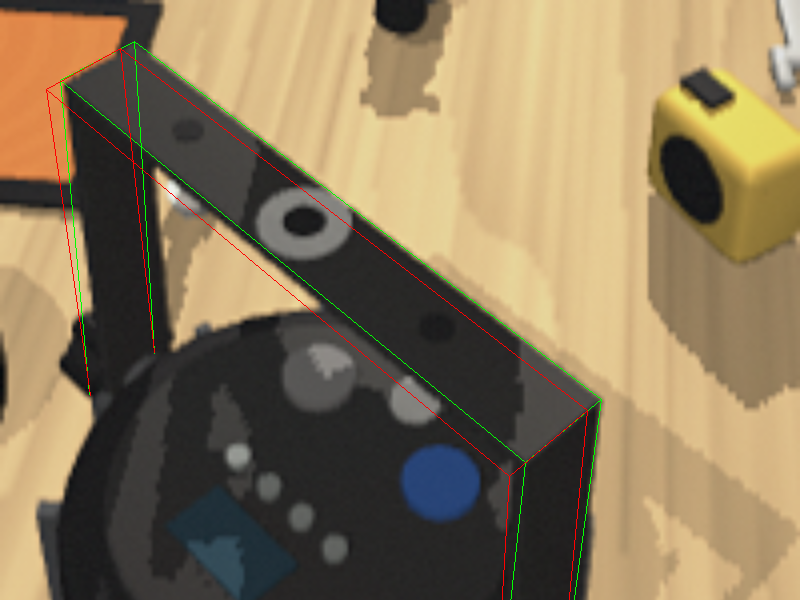

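```bash
cat > fit3.py <<'E'
exec(open("fit2.py").read().split("def res(p)")[0])
g=cv2.cvtColor(cv2.GaussianBlur(s["img"],(0,0),0.7),cv2.COLOR_RGB2GRAY).astype(float)
def edge(x0,y0,x1,y1,n=14,w=6):
    out=[]
    for f in np.linspace(0,1,n):
        x,y=o4(x0+f*(x1-x0),y0+f*(y1-y0));yy=int(round(y));xs=np.arange(int(x)-w,int(x)+w+1)
        gr=np.abs(np.diff(g[yy,xs]));i=gr.argmax()
        if 0<i<len(gr)-1:
            a,b,c=gr[i-1:i+2];off=.5*(a-c)/(a-2*b+c)
            out.append((xs[i]+.5+off,yy))
    return np.array(out)
E=[(edge(71,115,94,305),102,-15),(edge(161,180,171,335),97,15),(edge(598,425,585,585),-102,15)]
for e in E:
    q=np.polyfit(e[0][:,1],e[0][:,0],1);print("slope",q[0],"rms",np.std(e[0][:,0]-np.polyval(q,e[0][:,1])))
def res(p,useA=False):
    o=[]
    for n,q,uv in B:o+=list(proj(D[n],yk(p[:3],p[3],*q))[0]-uv)
    for e,x,tt in E:
        a,b=proj(s,[yk(p[:3],p[3],x,tt,20),yk(p[:3],p[3],x,tt,145)])
        d=(b-a)/np.linalg.norm(b-a);o+=list(((e-a)@np.array([-d[1],d[0]])) *1.0)
    return np.array(o)
for l0 in(0,):
    r=least_squares(res,[547,310,-.66,0.02],loss="soft_l1");J=r.jac
    print(r.x,"sd",np.sqrt(np.diag(np.linalg.inv(J.T@J)))*np.std(res(r.x)));print(res(r.x)[:12].reshape(-1,2));print(res(r.x)[12:])
for l in(-.04,-.02,0,.02,.04):
    rr=least_squares(lambda q:res([*q,l]),[547,310,-.66],loss="soft_l1");print(l,rr.x,rr.cost)
E
python3 fit3.py
```

```text
tri (array([546.57, 308.31, 230.41]), np.float64(1.4372316260447364)) [547.38 308.57 230.  ] [545.92 308.04 230.  ]
slope 0.1310621129931475 rms 0.13142368663763304
slope 0.11166512687246923 rms 0.2297012542242997
slope -0.06013370545313282 rms 0.26804461384229883
[547.23 310.27  -0.67   0.01] sd [0.33 0.71 0.   0.  ]
[[-0.51  0.65]
 [-0.51  0.49]
 [-0.97 -1.2 ]
 [-1.23 -0.73]
 [ 0.18 -0.87]
 [ 0.69  0.68]]
[ 0.16  0.17  0.22  0.24 -0.19  0.08  0.19  0.23  0.38  0.23  0.43  0.27
  0.48  0.23 -0.57 -0.47 -0.44 -0.64 -0.8  -0.53 -0.53 -0.36 -0.3  -0.31
 -0.44 -0.32  0.31  0.53 -0.53 -0.46 -0.59 -0.5  -0.4  -0.56 -0.47 -0.06
  0.45  0.76  0.89  1.04  0.91  0.97]
-0.04 [544.56 304.53  -0.66] 21.419830234207456
-0.02 [545.57 306.91  -0.66] 13.074458273459161
0 [546.67 309.21  -0.67] 8.441398262305924
0.02 [547.88 311.39  -0.68] 8.587569956131574
0.04 [549.19 313.4   -0.68] 13.927954398470716
```

```bash
python3 -c "
from go import *
t=get_image('top');s=get_image('side');p=np.load('sa.npy')
def sa(x,y,z):
    c,q=np.cos(p[2]),np.sin(p[2]);return np.array([p[0]+c*x-q*y,p[1]+q*x+c*y,25+z])
for z in(-25,0,25):
  e=[proj(t,sa(x,y,z))[0] for x in(-166,) for y in range(-10,50,4)];print(z,'hook max x',np.max(e,0))
print('mouth top edge',proj(t,sa(-60,0,13.5)),'side',proj(s,sa(-60,0,13.5)), 'end',proj(t,sa(244,0,0)),proj(t,sa(165,0,13.5)),proj(t,sa(215,0,20)),proj(s,sa(165,0,13.5)))
"
python3 - <<'E'
import cv2
t=cv2.imread("pics/top0.png")
cv2.imwrite("pics/z5.png",cv2.resize(t[235:310,425:510],None,fx=8,fy=8,interpolation=cv2.INTER_CUBIC))
E
```

```text
-25 hook max x [492.8645 311.4653]
0 hook max x [499.0961 311.7706]
25 hook max x [505.6926 312.0941]
mouth top edge [[451.6796 277.2497]] side [[306.4827 178.5333]] end [[310.4322 242.7104]] [[347.0359 250.9001]] [[324.5544 244.7325]] [[295.1232 226.6511]]
```

View pics/z5.png

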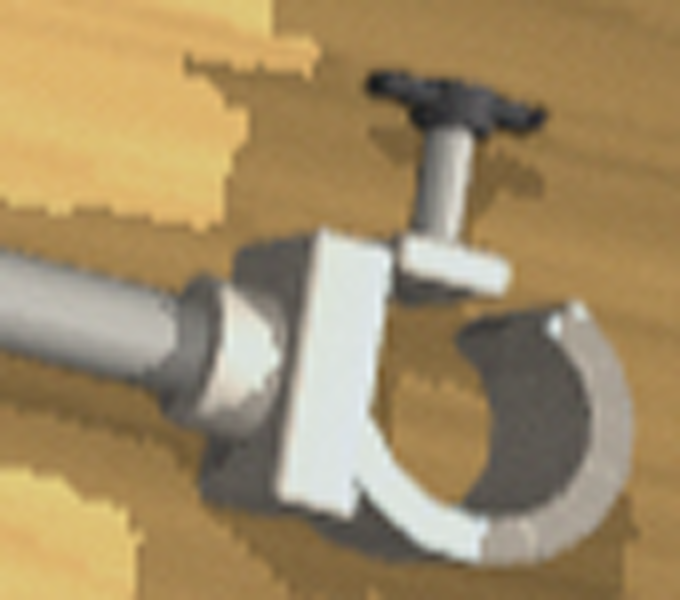

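Call:
{"api": "arm_command", "payload": {
  "rows": [
    {"dx":0.01,"dy":0,"dz":-0.04,"wx":0.4,"wy":0.2,"wz":0.5,"gripper":-1},
    {"dx":0.03,"dy":-0.01,"dz":-0.08,"wx":0.4,"wy":0.2,"wz":0.5,"gripper":-1},
    {"dx":0.06,"dy":-0.016,"dz":-0.12,"wx":0.4,"wy":0.2,"wz":0.5,"gripper":-1},
    {"dx":0.09,"dy":-0.016,"dz":-0.16,"wx":0.4,"wy":0.2,"wz":0.5,"gripper":-1},
    {"dx":0.12,"dy":-0.016,"dz":-0.178,"wx":0.4,"wy":0.2,"wz":0.5,"gripper":-1},
    {"dx":0.16,"dy":-0.016,"dz":-0.178,"wx":0.4,"wy":0.2,"wz":0.5,"gripper":-1},
    {"dx":0.19,"dy":-0.016,"dz":-0.178,"wx":0.4,"wy":0.2,"wz":0.5,"gripper":-1},
    {"dx":0.21,"dy":-0.016,"dz":-0.178,"wx":0.4,"wy":0.2,"wz":0.5,"gripper":-1}
  ]
}}

```text
clock: 15.55
position: [556.7, -286.5, 65.8]
ee_rot: [-0.495, 0.504, 0.498, 0.503]
contact_force: [-0.5, -0.9, -0.0]
gripper_width: 85.2
```

```bash
python3 -c "
from look import *
look('n')
go([557.5,-290.7,5],178.8)"
```

```text
top 345 179 [425.7769 269.4734]
side 224 91 [304.5278 181.6554]
t 15.65 pos [ 555.749  -285.9913   65.1078] yang 179.163339496772 w 85.17672049532443 F [-0.6708  0.7047  0.3008]
d [0. 0. 0.] rot [0. 0. 0.]
t 15.65 pos [ 555.749  -285.9913   65.1078] yang 179.163339496772 w 85.17672049532443 F [-0.6708  0.7047  0.3008]
d [ 0.0601 -0.0023 -0.0048] rot [ 0.3628  0.1396 -0.4114]
```

View pics/n_side.png

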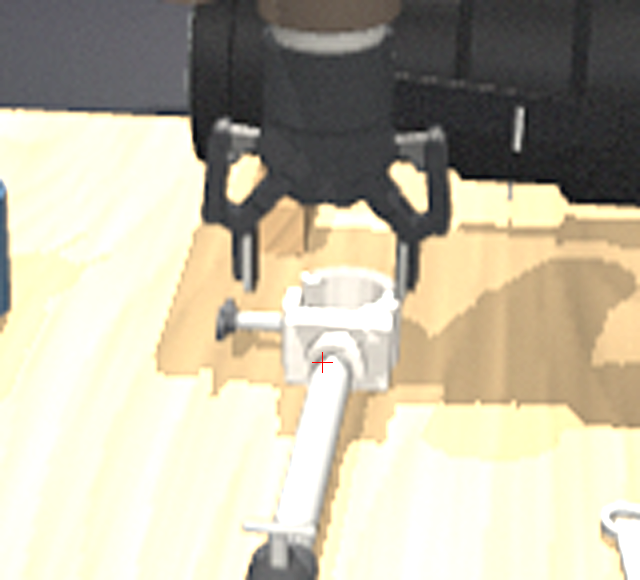

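View pics/n_top.png

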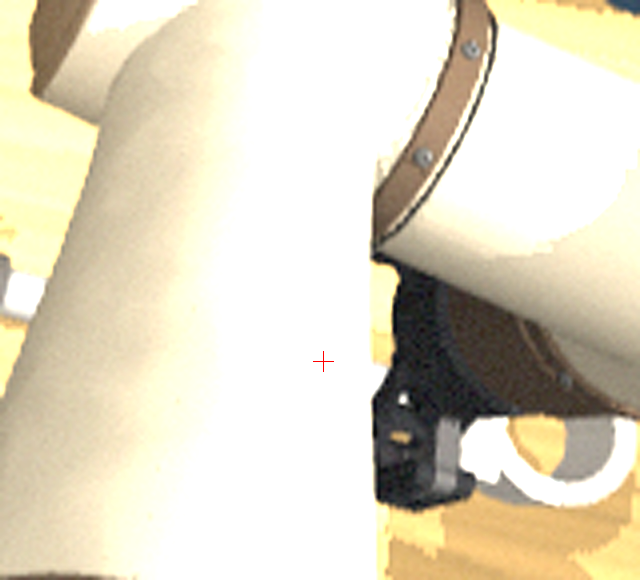

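```bash
python3 -c "
from go import *
from scipy.optimize import least_squares
t=get_image('top');s=get_image('side')
print(tri(t,(457.5,292.7),s,(329,126)))
obs=[((532.9,290.8,164.1),None),((424.6,103.5,256.7),(373.5,180),0),((480.1,-216.5,158),(338.5,149.5),0),((555.7,-286,65.1),(305.7,164),1),((490.5,237.6,126.7),(318.4,301.9),1)]
obs=obs[1:]
def f(o):
  r=[]
  for p,u,k in obs:
    q=np.array(p)+[o[0],o[1],o[2]+13*k];r.append(proj(s,q)[0]-u)
  return np.concatenate(r)
r=least_squares(f,[0,0,30]);print(r.x,r.fun)
print(f([0,0,36]),f([0,-5,34]))
im=t['img'][160:300,380:540,::-1];cv2.imwrite('pics/o.png',cv2.resize(im,None,fx=4,fy=4))
im=s['img'][90:180,250:350,::-1];cv2.imwrite('pics/o2.png',cv2.resize(im,None,fx=6,fy=6))
"
```

```text
(array([ 504.2795, -290.928 ,  214.1119]), np.float64(3.7189671865573612))
[-2.9606  3.1126 37.6752] [ 0.1803  1.2179 -0.1781 -1.5763  0.3674  0.2243 -0.2633 -0.2921]
[-2.0866  1.0569 -1.534  -1.5484 -0.7312  0.1903 -2.3123 -1.2441] [-2.325   0.5911 -1.5057 -1.6781 -0.5506 -0.0047 -2.0859 -2.776 ]
```

View pics/o.png

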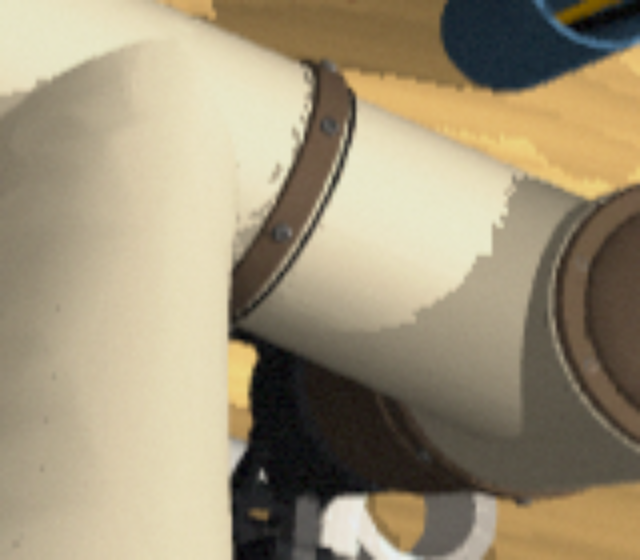

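View pics/o2.png

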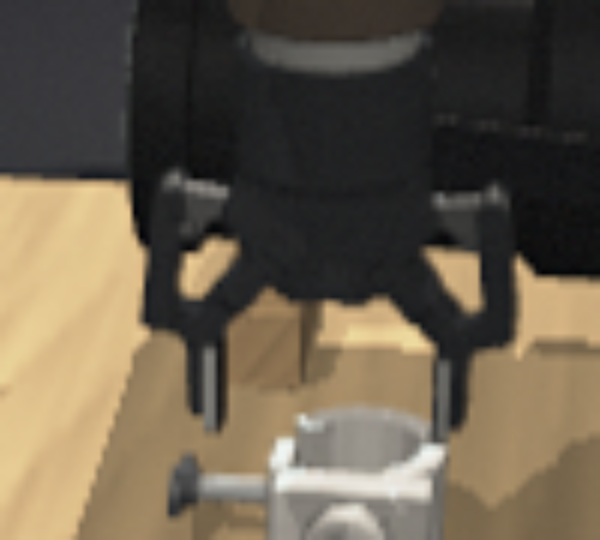

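Call:
{"api": "arm_command", "payload": {
  "rows": [
    {"dx":0.01,"dy":-0.0023,"dz":-0.005,"wx":0.4,"wy":0.1,"wz":-0.4,"gripper":-1},
    {"dx":0.025,"dy":-0.0023,"dz":-0.005,"wx":0.4,"wy":0.1,"wz":-0.4,"gripper":-1},
    {"dx":0.04,"dy":-0.0023,"dz":-0.005,"wx":0.4,"wy":0.1,"wz":-0.4,"gripper":-1},
    {"dx":0.05,"dy":-0.0023,"dz":-0.005,"wx":0.4,"wy":0.1,"wz":-0.4,"gripper":-1},
    {"dx":0.06,"dy":-0.0023,"dz":-0.005,"wx":0.4,"wy":0.1,"wz":-0.4,"gripper":-1},
    {"dx":0.07,"dy":-0.0023,"dz":-0.005,"wx":0.4,"wy":0.1,"wz":-0.4,"gripper":-1},
    {"dx":0.075,"dy":-0.0023,"dz":-0.005,"wx":0.4,"wy":0.1,"wz":-0.4,"gripper":-1},
    {"dx":0.075,"dy":-0.0023,"dz":-0.005,"wx":0.4,"wy":0.1,"wz":-0.4,"gripper":-1}
  ]
}}

```text
clock: 16.55
position: [560.4, -292.1, -6.6]
ee_rot: [-0.497, 0.504, 0.493, 0.506]
contact_force: [-0.5, 0.5, 0.5]
gripper_width: 85.2
```

```bash
python3 -c "
from look import *
look('p')
go([557.5,-290.7,-33],178.8)"
```

```text
top 337 180 [417.2738 270.1382]
side 222 113 [302.1173 203.937 ]
t 16.65 pos [ 561.2128 -292.3583   -5.532 ] yang 178.8216390960829 w 85.44164346457877 F [0.1806 0.7139 0.905 ]
d [0. 0. 0.] rot [0. 0. 0.]
t 16.65 pos [ 561.2128 -292.3583   -5.532 ] yang 178.8216390960829 w 85.44164346457877 F [0.1806 0.7139 0.905 ]
d [0.0274 0.004  0.0016] rot [ 0.0211 -0.1394  0.4446]
```

View pics/p_side.png

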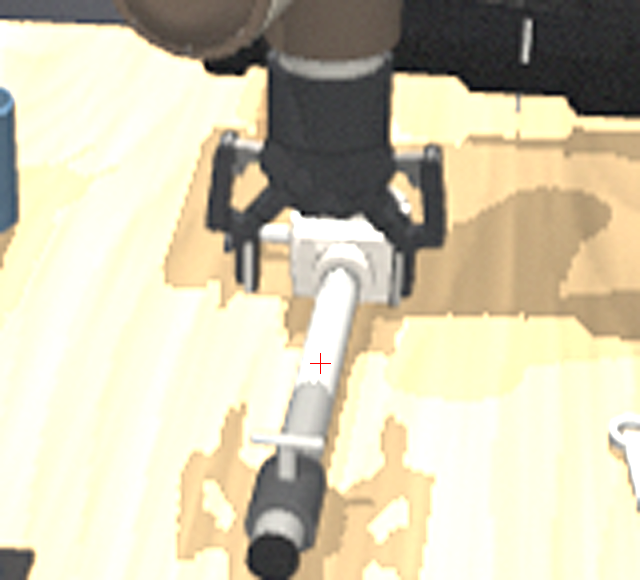

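Call:
{"api": "arm_command", "payload": {
  "rows": [
    {"dx":0.008,"dy":0.003,"dz":0.0015,"wx":0,"wy":0,"wz":0.3,"gripper":-1},
    {"dx":0.016,"dy":0.003,"dz":0.0015,"wx":0,"wy":0,"wz":0.3,"gripper":-1},
    {"dx":0.022,"dy":0.003,"dz":0.0015,"wx":0,"wy":0,"wz":0.3,"gripper":-1},
    {"dx":0.027,"dy":0.003,"dz":0.0015,"wx":0,"wy":0,"wz":0.3,"gripper":-1},
    {"dx":0.027,"dy":0.003,"dz":0.0015,"wx":0,"wy":0,"wz":0.3,"gripper":-1},
    {"dx":0.027,"dy":0.003,"dz":0.0015,"wx":0,"wy":0,"wz":0.3,"gripper":-1},
    {"dx":0.027,"dy":0.003,"dz":0.0015,"wx":0,"wy":0,"wz":0.3,"gripper":-1},
    {"dx":0.027,"dy":0.003,"dz":0.0015,"wx":0,"wy":0,"wz":0.3,"gripper":-1}
  ]
}}

```text
clock: 17.45
position: [558.7, -291.0, -32.2]
ee_rot: [-0.496, 0.505, 0.493, 0.505]
contact_force: [-0.1, 0.6, -0.4]
gripper_width: 85.3
```

```bash
python3 -c "
from look import *
look('q')
go([557.5,-290.7,-33],178.8);print(arm.read_state()['joints'])"
```

```text
top 332 181 [412.43   271.9959]
side 222 122 [302.8669 212.8325]
t 17.55 pos [ 558.5938 -290.97    -32.2812] yang 178.81869036244112 w 85.36066404591422 F [ 0.3189 -0.5205  1.2726]
d [0. 0. 0.] rot [0. 0. 0.]
t 17.55 pos [ 558.5938 -290.97    -32.2812] yang 178.81869036244112 w 85.36066404591422 F [ 0.3189 -0.5205  1.2726]
d [0.0007 0.0011 0.0002] rot [ 0.0185 -0.1472  0.173 ]
[-0.2226  0.6189 -0.2266  0.0029 -0.7219  0.1999]
```

View pics/q_side.png

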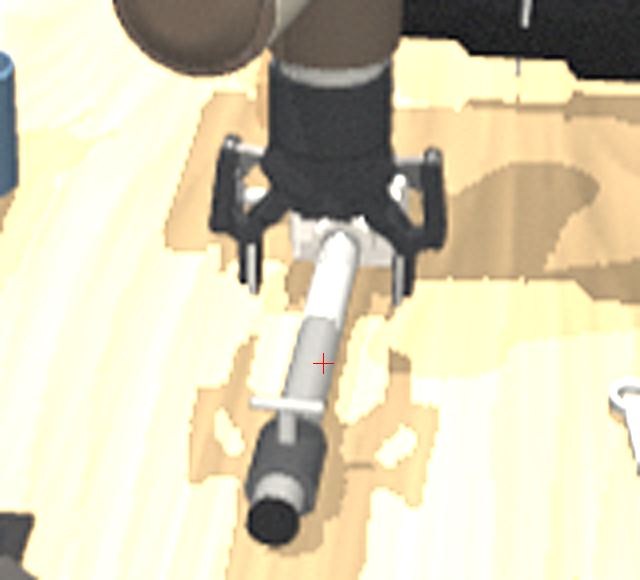

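View pics/q_top.png

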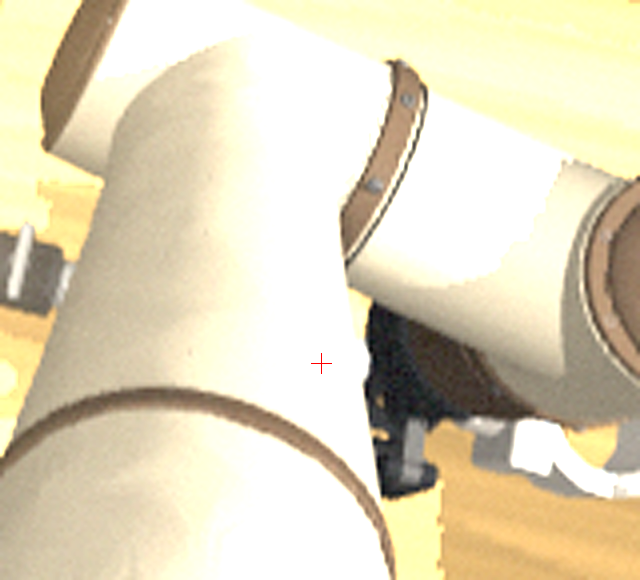

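```bash
python3 -c "
from go import *
s=get_image('side')
for z in(10,16,22):print(z,onz(s,(303.7,195.2),z))
print((proj(s,[557.5,-290.7,25])-[222,122])*4,(proj(s,[558.5,-291,16])-[222,122])*4)"
```

```text
10 [ 559.2637 -311.2224   10.    ]
16 [ 558.3893 -301.3139   16.    ]
22 [ 557.515  -291.4054   22.    ]
[[326.8068 289.3684]] [[325.033  300.9742]]
```

```bash
python3 -c "
from go import *
t=get_image('top');s=get_image('side')
print(tri(t,(435.2,293.5),s,(324.5,162.5)))
cv2.imwrite('pics/r1.png',cv2.resize(t['img'][270:310,415:455,::-1],None,fx=12,fy=12,interpolation=cv2.INTER_CUBIC))
cv2.imwrite('pics/r2.png',cv2.resize(s['img'][145:205,270:345,::-1],None,fx=8,fy=8,interpolation=cv2.INTER_CUBIC))
"
```

```text
(array([ 507.5363, -291.2877,  118.9133]), np.float64(1.9325047601390133))
```

View pics/r1.png

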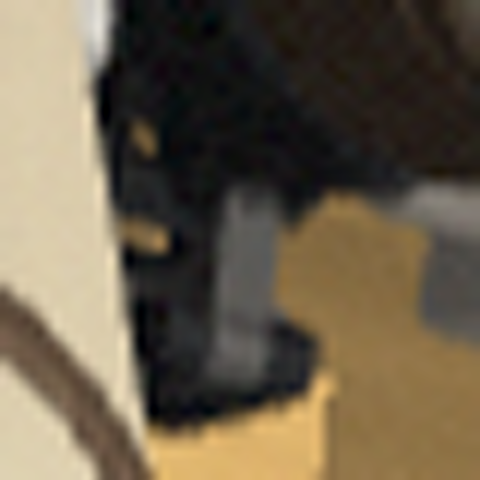

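View pics/r2.png

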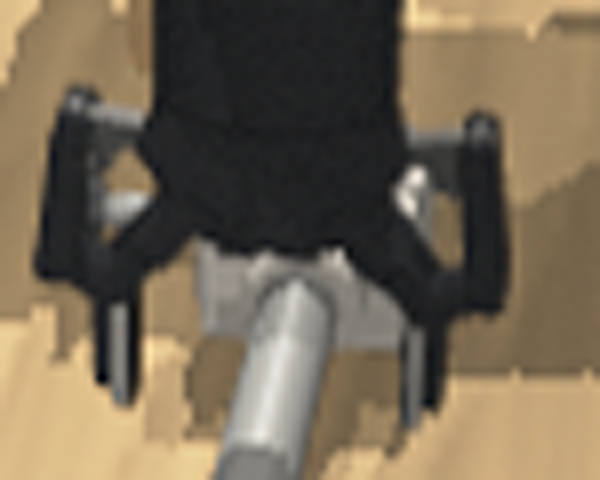

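Call:
{"api": "arm_command", "payload": {
  "rows": [
    {"dx":0.003,"dy":0.001,"dz":0,"wx":0,"wy":0,"wz":0,"gripper":-1},
    {"dx":0.003,"dy":0.001,"dz":0,"wx":0,"wy":0,"wz":0,"gripper":-0.3},
    {"dx":0.003,"dy":0.001,"dz":0,"wx":0,"wy":0,"wz":0,"gripper":0},
    {"dx":0.003,"dy":0.001,"dz":0,"wx":0,"wy":0,"wz":0,"gripper":1},
    {"dx":0.003,"dy":0.001,"dz":0,"wx":0,"wy":0,"wz":0,"gripper":1},
    {"dx":0.003,"dy":0.001,"dz":0,"wx":0,"wy":0,"wz":0,"gripper":1},
    {"dx":0.003,"dy":0.001,"dz":0,"wx":0,"wy":0,"wz":0,"gripper":1},
    {"dx":0.003,"dy":0.001,"dz":0,"wx":0,"wy":0,"wz":0,"gripper":1}
  ]
}}

```text
clock: 18.5
position: [556.5, -290.8, -35.2]
ee_rot: [-0.495, 0.506, 0.494, 0.505]
contact_force: [-3.7, 1.3, 4.5]
gripper_width: 25.4
```

```bash
python3 -c "
from look import *
look('s')
st=arm.read_state();print(st['wrist_torque'],st['contact_force'])"
```

```text
top 331 182 [411.7982 272.9611]
side 223 123 [303.622  213.8344]
t 18.6 pos [ 556.5152 -290.8142  -35.1812] yang 178.80338061911087 w 25.44164083917789 F [-3.7547  1.1465  5.7775]
d [0. 0. 0.] rot [0. 0. 0.]
[ 0.1927  1.296  -0.0572] [-3.7547  1.1465  5.7775]
```

View pics/s_side.png

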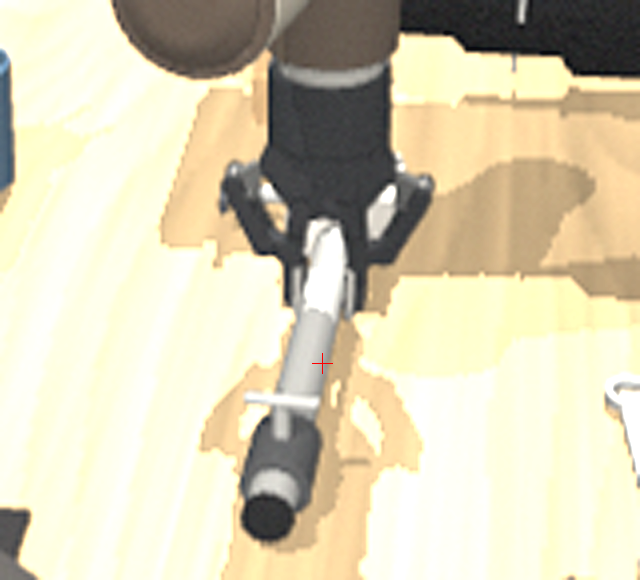

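Call:
{"api": "arm_command", "payload": {
  "rows": [
    {"dx":-0.002,"dy":0,"dz":0,"wx":0,"wy":0,"wz":0,"gripper":1},
    {"dx":-0.006,"dy":0,"dz":0,"wx":0,"wy":0,"wz":0,"gripper":1},
    {"dx":-0.012,"dy":0,"dz":0,"wx":0,"wy":0,"wz":0,"gripper":1},
    {"dx":-0.02,"dy":0,"dz":0,"wx":0,"wy":0,"wz":0,"gripper":1},
    {"dx":-0.03,"dy":0,"dz":0,"wx":0,"wy":0,"wz":0,"gripper":1},
    {"dx":-0.038,"dy":0,"dz":0,"wx":0,"wy":0,"wz":0,"gripper":1},
    {"dx":-0.04,"dy":0,"dz":0,"wx":0,"wy":0,"wz":0,"gripper":1},
    {"dx":-0.04,"dy":0,"dz":0,"wx":0,"wy":0,"wz":0,"gripper":1}
  ]
}}

```text
clock: 19.4
position: [556.9, -290.7, 5.6]
ee_rot: [-0.496, 0.505, 0.494, 0.505]
contact_force: [0.1, -0.1, -8.8]
gripper_width: 25.1
```

```bash
python3 -c "
from look import *
look('u')
st=arm.read_state();print(st['wrist_torque'],st['contact_force'])"
```

```text
top 337 181 [417.6998 271.9063]
side 224 111 [304.0867 201.1524]
t 19.5 pos [ 556.0699 -290.5381    4.5807] yang 178.7860663745296 w 25.146646981963986 F [-0.5809  0.3386 -9.2426]
d [0. 0. 0.] rot [0. 0. 0.]
[-0.0213 -0.0121  0.0461] [-0.5809  0.3386 -9.2426]
```

View pics/u_side.png

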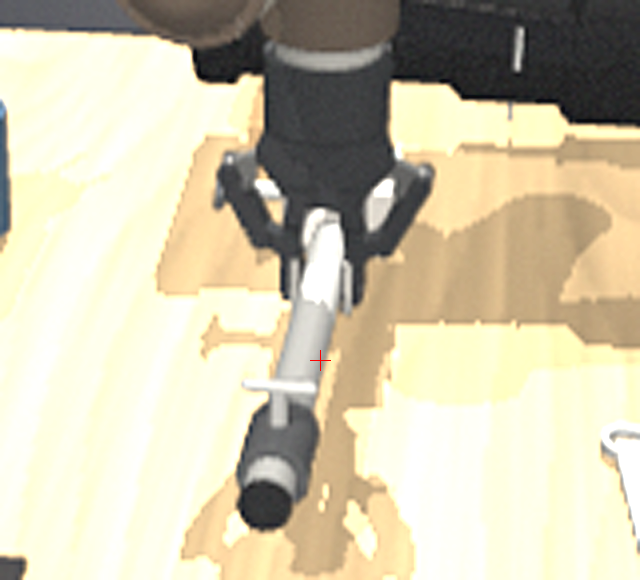

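```bash
python3 -c "
from go import *
go([542.6,118.3,275],178.8)"
```

```text
t 19.5 pos [ 556.0699 -290.5381    4.5807] yang 178.7860663745296 w 25.146646981963986 F [-0.5809  0.3386 -9.2426]
d [-0.2711  0.022   0.408 ] rot [-0.0139 -0.0989  0.0173]
```

Call:
{"api": "arm_command", "payload": {
  "rows": [
    {"dx":-0.015,"dy":0,"dz":0,"wx":0,"wy":0,"wz":0,"gripper":1},
    {"dx":-0.045,"dy":0,"dz":0,"wx":0,"wy":0,"wz":0,"gripper":1},
    {"dx":-0.08,"dy":0,"dz":0.005,"wx":0,"wy":0,"wz":0,"gripper":1},
    {"dx":-0.115,"dy":0,"dz":0.01,"wx":0,"wy":0,"wz":0,"gripper":1},
    {"dx":-0.15,"dy":0.002,"dz":0.02,"wx":0,"wy":0,"wz":0,"gripper":1},
    {"dx":-0.185,"dy":0.003,"dz":0.03,"wx":0,"wy":0,"wz":0,"gripper":1},
    {"dx":-0.215,"dy":0.004,"dz":0.045,"wx":0,"wy":0,"wz":0,"gripper":1},
    {"dx":-0.24,"dy":0.005,"dz":0.06,"wx":0,"wy":0,"wz":0,"gripper":1}
  ]
}}

```text
clock: 20.3
position: [551.8, -229.4, 245.7]
ee_rot: [-0.495, 0.506, 0.494, 0.505]
contact_force: [0.7, -0.2, -9.1]
gripper_width: 25.6
```

```bash
python3 -c "
from go import *
go([542.6,118.3,275],178.8)"
```

```text
t 20.3 pos [ 551.8168 -229.4389  245.6581] yang 178.75639319982156 w 25.591274547235592 F [ 0.7497 -0.217  -9.1372]
d [-0.0298  0.0167  0.3474] rot [-0.0436 -0.0718  0.0387]
```

Call:
{"api": "arm_command", "payload": {
  "rows": [
    {"dx":-0.01,"dy":0,"dz":0.02,"wx":0,"wy":0,"wz":0,"gripper":1},
    {"dx":-0.02,"dy":0.002,"dz":0.045,"wx":0,"wy":0,"wz":0,"gripper":1},
    {"dx":-0.03,"dy":0.004,"dz":0.075,"wx":0,"wy":0,"wz":0,"gripper":1},
    {"dx":-0.03,"dy":0.006,"dz":0.105,"wx":0,"wy":0,"wz":0,"gripper":1},
    {"dx":-0.03,"dy":0.008,"dz":0.135,"wx":0,"wy":0,"wz":0,"gripper":1},
    {"dx":-0.03,"dy":0.01,"dz":0.165,"wx":0,"wy":0,"wz":0,"gripper":1},
    {"dx":-0.03,"dy":0.01,"dz":0.19,"wx":0,"wy":0,"wz":0,"gripper":1},
    {"dx":-0.03,"dy":0.01,"dz":0.21,"wx":0,"wy":0,"wz":0,"gripper":1}
  ]
}}

```text
clock: 21.1
position: [545.2, -17.6, 274.4]
ee_rot: [-0.495, 0.506, 0.495, 0.505]
contact_force: [-0.0, -0.4, -8.5]
gripper_width: 25.5
```

```bash
python3 -c "
from look import *
look('v')
go([542.6,118.3,275],178.8)"
```

```text
top 223 136 [303.6725 226.1376]
side 217 62 [297.6547 152.3517]
t 21.2 pos [545.5595 -16.8177 274.2731] yang 178.92721720355297 w 25.108349812215568 F [-1.1504 -0.3573 -8.9303]
d [0. 0. 0.] rot [0. 0. 0.]
t 21.2 pos [545.5595 -16.8177 274.2731] yang 178.92721720355297 w 25.108349812215568 F [-1.1504 -0.3573 -8.9303]
d [-0.0007  0.0055  0.135 ] rot [ 0.1272 -0.0033 -0.0737]
```

View pics/v_side.png

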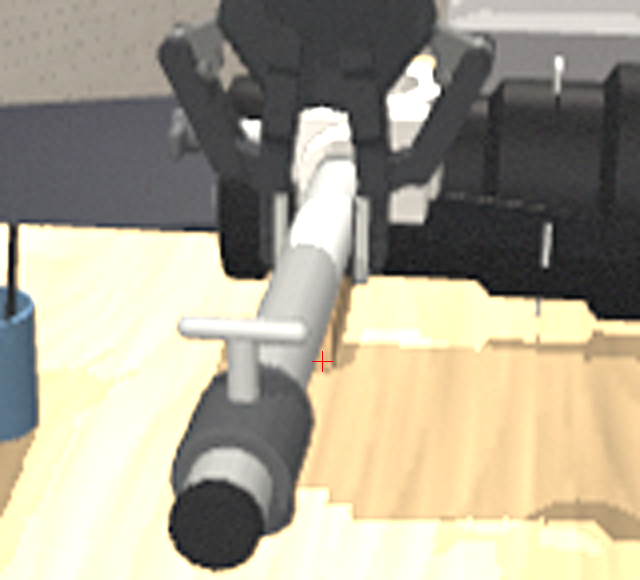

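```bash
cat > chk.py <<'E'
from go import *
import sys
def chk(tag):
    D={n:get_image(n) for n in("top","side")}
    st=arm.read_state();p=st['position'];Q=R.from_quat(st['ee_rot']).as_matrix()
    C=p-Q[:,0]*60.2;ex=-Q[:,2]*-1;ex=Q[:,2];ez=-Q[:,0];ey=np.cross(ez,ex)
    P=lambda x,y,z:C+ex*x+ey*y+ez*z
    print("ex",ex,"tee hole pred",P(190,0,-25))
    for n,d in D.items():
        im=d['img'][:,:,::-1].copy();u=proj(d,P(190,0,0))[0];x0,y0=int(np.clip(u[0]-80,0,400)),int(np.clip(u[1]-60,0,300));k=4
        im=cv2.convertScaleAbs(cv2.resize(im[y0:y0+145,x0:x0+160],None,fx=k,fy=k,interpolation=cv2.INTER_CUBIC),alpha=1.5,beta=10)
        def dr(L,c):cv2.polylines(im,[np.int32((proj(d,L)-[x0,y0])*k).reshape(-1,1,2)],False,c,1)
        th=np.linspace(0,2*np.pi,40)
        dr([P(0,0,0),P(244,0,0)],(0,0,255));dr([P(190,0,0),P(190,0,46)],(0,255,0))
        dr([P(244,13.5*np.cos(a),13.5*np.sin(a)) for a in th],(0,255,255))
        dr([P(190+20*np.cos(a),20*np.sin(a),-25) for a in th],(255,0,255))
        dr([[546.6,308.3,230],[546.6,308.3,270]],(255,128,0))
        print(n,x0,y0,"end",(proj(d,P(244,0,0))[0]-[x0,y0])*k,"handle",(proj(d,P(190,0,46))[0]-[x0,y0])*k)
        cv2.imwrite(f"pics/{tag}_{n}.png",im)
    go(p)
chk(sys.argv[1])
E
python3 chk.py w
```

```text
ex [ 0.0207  0.9998 -0.0013] tee hole pred [549.5727 171.1575 309.5235]
top 100 126 end [180.0385 207.2325] handle [290.5833 204.4893]
side 199 112 end [290.7543 325.2991] handle [318.7558 111.1355]
t 21.3 pos [545.5899 -18.8472 274.5753] yang 178.8127231379509 w 25.21710425936547 F [-0.3506  0.1998 -9.6019]
d [0. 0. 0.] rot [0. 0. 0.]
```

View pics/w_side.png

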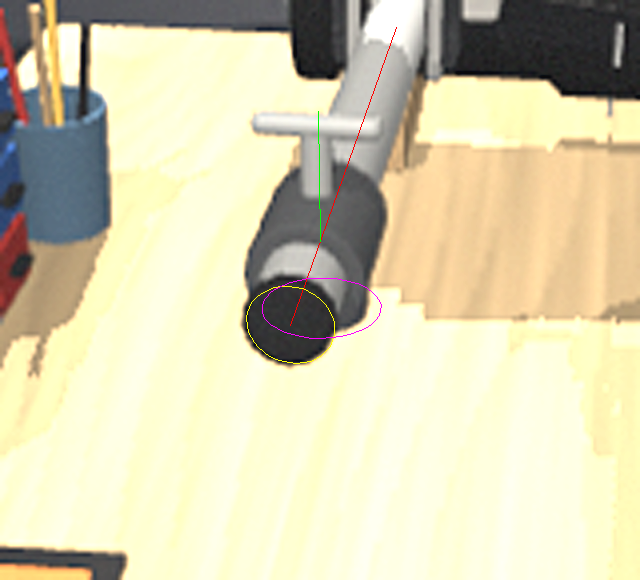

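View pics/w_top.png

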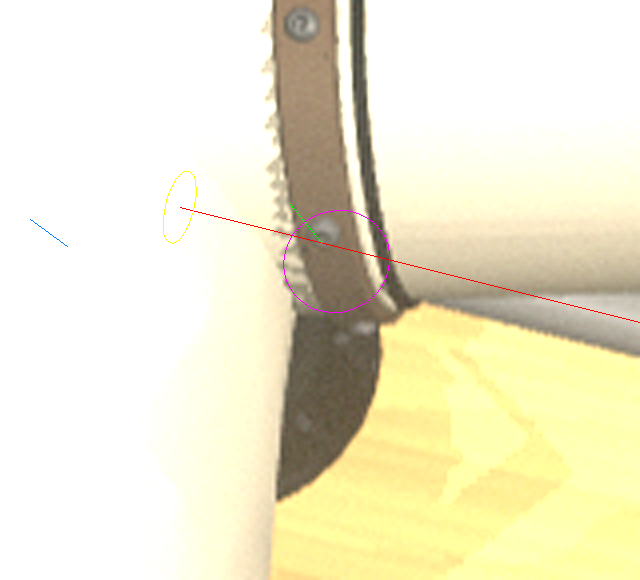

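Call:
{"api": "arm_command", "payload": {
  "rows": [
    {"dx":0,"dy":0.001,"dz":0.015,"wx":0,"wy":0,"wz":0,"gripper":1},
    {"dx":0,"dy":0.002,"dz":0.035,"wx":0,"wy":0,"wz":0,"gripper":1},
    {"dx":0,"dy":0.003,"dz":0.06,"wx":0,"wy":0,"wz":0,"gripper":1},
    {"dx":0,"dy":0.004,"dz":0.085,"wx":0,"wy":0,"wz":0,"gripper":1},
    {"dx":0,"dy":0.005,"dz":0.11,"wx":0,"wy":0,"wz":0,"gripper":1},
    {"dx":0,"dy":0.005,"dz":0.125,"wx":0,"wy":0,"wz":0,"gripper":1},
    {"dx":0,"dy":0.005,"dz":0.134,"wx":0,"wy":0,"wz":0,"gripper":1},
    {"dx":0,"dy":0.005,"dz":0.136,"wx":0,"wy":0,"wz":0,"gripper":1}
  ]
}}

```text
clock: 22.1
position: [543.4, 117.6, 274.1]
ee_rot: [-0.495, 0.506, 0.495, 0.504]
contact_force: [-0.5, 0.1, -8.5]
gripper_width: 25.5
```

```bash
python3 chk.py x; python3 -c "
from go import *
go([542.7,118.3,235],178.8)"
```

```text
ex [ 0.021   0.9998 -0.0019] tee hole pred [547.4    306.7914 309.1226]
top 11 107 end [181.8611 208.1922] handle [259.8556 198.8385]
side 182 173 end [276.2248 373.8496] handle [314.9824  91.8099]
t 22.2 pos [543.3376 116.7694 274.278 ] yang 178.79375437168707 w 25.4316502345035 F [-0.0185 -1.2105 -8.0963]
d [0. 0. 0.] rot [0. 0. 0.]
t 22.2 pos [543.3376 116.7694 274.278 ] yang 178.79375437168707 w 25.4316502345035 F [-0.0185 -1.2105 -8.0963]
d [0.0393 0.0006 0.0016] rot [-0.0062 -0.1071 -0.1007]
```

View pics/x_side.png

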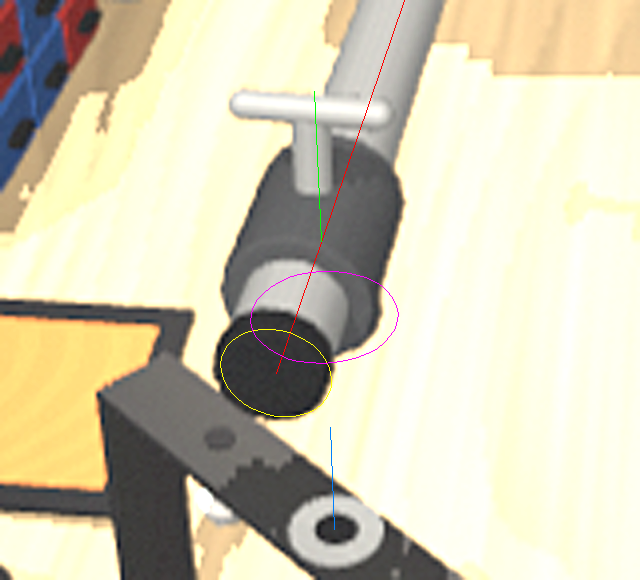

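View pics/x_top.png

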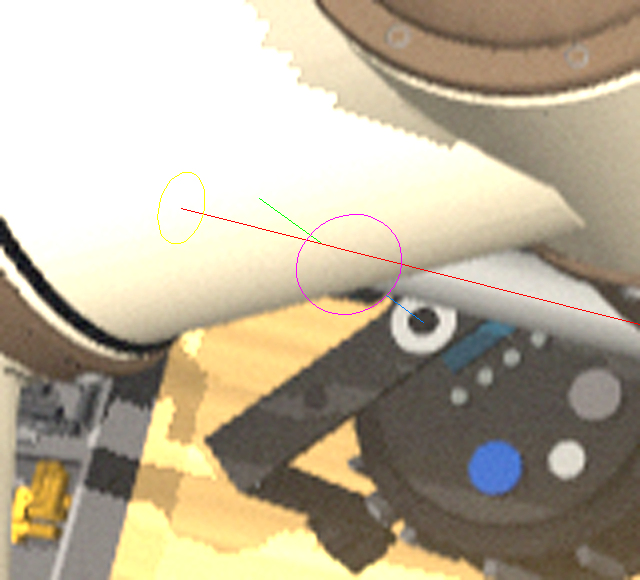

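Call:
{"api": "arm_command", "payload": {
  "rows": [
    {"dx":0.004,"dy":0.002,"dz":0.0025,"wx":0,"wy":0,"wz":0,"gripper":1},
    {"dx":0.01,"dy":0.002,"dz":0.0025,"wx":0,"wy":0,"wz":0,"gripper":1},
    {"dx":0.017,"dy":0.002,"dz":0.0025,"wx":0,"wy":0,"wz":0,"gripper":1},
    {"dx":0.024,"dy":0.002,"dz":0.0025,"wx":0,"wy":0,"wz":0,"gripper":1},
    {"dx":0.031,"dy":0.002,"dz":0.0025,"wx":0,"wy":0,"wz":0,"gripper":1},
    {"dx":0.036,"dy":0.002,"dz":0.0025,"wx":0,"wy":0,"wz":0,"gripper":1},
    {"dx":0.039,"dy":0.002,"dz":0.0025,"wx":0,"wy":0,"wz":0,"gripper":1},
    {"dx":0.039,"dy":0.002,"dz":0.0025,"wx":0,"wy":0,"wz":0,"gripper":1}
  ]
}}

```text
clock: 23.0
position: [541.1, 119.1, 234.7]
ee_rot: [-0.495, 0.507, 0.495, 0.504]
contact_force: [-1.0, -0.1, -8.8]
gripper_width: 25.6
```

```bash
python3 chk.py y; python3 chk.py y2|head -1
```

```text
ex [ 0.021   0.9998 -0.0019] tee hole pred [545.601  309.2955 270.3674]
top 20 116 end [190.298  209.0888] handle [266.8998 203.4244]
side 184 203 end [280.6009 380.4422] handle [317.2985 104.9798]
t 23.1 pos [541.5716 119.2728 235.5227] yang 178.7978461528087 w 25.140783142716035 F [-0.325   0.7637 -8.9538]
d [0. 0. 0.] rot [0. 0. 0.]
ex [ 0.0209  0.9998 -0.0016] tee hole pred [545.6191 309.3592 270.6271]
```

View pics/y2_side.png

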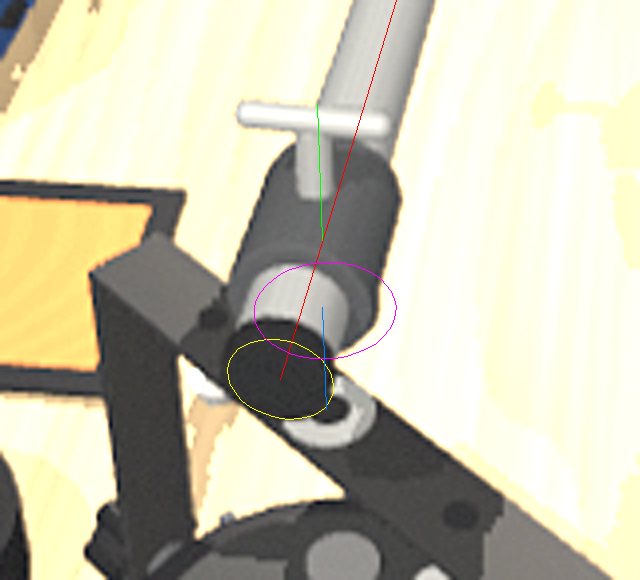

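View pics/y2_top.png

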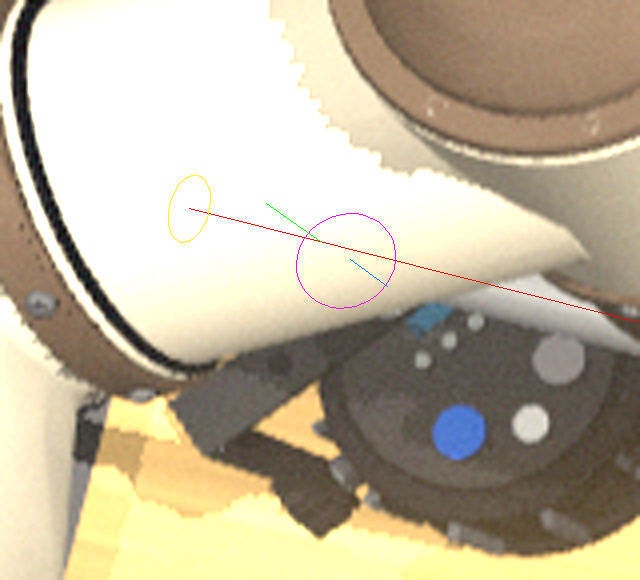

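```bash
python3 -c "
from go import *
s=arm.read_state();print(s['joint_vel'],s['wrist_torque'],s['contact_force'],s['position'],s['clock'],s['gripper_width'])
arm.job_done()"
```

```text
[-0.0001 -0.0009 -0.0009 -0.0027 -0.0002 -0.0001] [-0.052  -0.0277  0.0326] [ 0.1985 -0.5227 -8.2141] [541.6131 119.3458 235.7284] 23.2 25.109251364221056
the job is handed in; nothing more can be done
```

The yoke is upright and the side arm is held level over it. The tee hole is above the yoke hole to within about 1–2 mm and about 40 mm up. I handed the job in at 23.2 s with the arm still holding it there.

- **Yoke:** I swung it up with the open jaws either side of the crossbar. A fit to the pictures afterwards gave a lean of about 0.01 rad. In the last picture the washer was still within about 0.3 pixel of where it was before the side arm came over.
- **Side arm:** it is gripped at the balance point, to within about 3 mm along the tube. The tool carries about 8–9 N and the sideways wrist torque was near zero (0.05 N m at most). The tee hole works out at (545.6, 309.4, 270.6) mm against the yoke hole at (546.6, 308.3, 230) mm. The joints were practically still.
- **Fingertip height disagreed:** the real fingertips sit about 37 mm behind the reported TCP, about 50 mm with the jaws open. My first push therefore passed over the yoke without touching it. I confirmed the offset in the pictures, and again when the reported TCP went below bench level without contact, and corrected all later heights for it.
- **Less certain checks:** the top camera could not see the tee at the end, so the final fore-and-aft position rests on the side camera and the arm's own readings. The gripper read 25.1 mm on the 27 mm tube and did not slip. I did not measure the other things on the bench again at the end.

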